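Set out a closed row of relief tiles in the clay workshop

TASK

First clear the modelling tools off the setting-out board by standing each of them in the tool crock, handle end down and head up. Then lay all the glazed tiles that are there, face up and in any order, flat on the board in one straight row between the two black lines: the first hard against the fixed stop, each next one butted flush against its neighbour with no gap, and finally slide the end block up against the last tile so that the row is held closed. Leave the bottle, the clay and the bowl alone.

Things in the scene. Friction and masses are not known exactly. Their poses are not given: they have to be found in the camera images.
- board: plywood setting-out board, fixed, 200 (x) by 390 (y) by 18 mm. Origin on the table, z up; its top is at z = 18 mm. The tile lane lies between two black lines at x = -30 and +30 mm and runs along +y from the fixed stop at y = -160 mm. Flat and clear beside the lane; grey tracks at x = +-60 mm are flush. Both ends of the lane are closed by bars 150 mm long: stop and end block
- stop_face (a point): middle of the inner face of the fixed stop (dark wood bar, 150 mm along x, 20 mm wide, 14 mm high), at the board's top, at board x = 0, y = -160 mm; the first tile butts against it from +y
- end_block (a joint): how far the sliding end block has been slid towards the stop, m: 0 fully open (its face at board y = +160 mm), grows towards -y of the board, up to 0.20. Dark wood bar 150 mm along x, 22 mm wide, 15 mm high, running in the tracks, with a round red knob on top. It stays where it is left; about 2 N moves it.
- block_face (a point): middle of the end block's face that looks at the stop, at the board's top, on the lane's centre line
- block_knob (a point): middle of the end block's red knob: upright, 22 mm across, 22 mm tall, from 16 to 38 mm above the board's top (this point at 27 mm), 11 mm behind the block's face
- place1 (a point): where the middle of the underside of tile number 1 from the stop lies in a closed row: board x = 0, y = -130 mm, on the board's top
- place2 (a point): where the middle of the underside of tile number 2 from the stop lies in a closed row: board x = 0, y = -70 mm, on the board's top
- place3 (a point): where the middle of the underside of tile number 3 from the stop lies in a closed row: board x = 0, y = -10 mm, on the board's top
- place4 (a point): where the middle of the underside of tile number 4 from the stop lies in a closed row: board x = 0, y = 50 mm, on the board's top
- tile1: fired tile, 60 x 60 x 14 mm, about 100 g, blue glaze, white stepped cross; any quarter turn of it will do. Origin at the centre of its underside, z up out of the glazed face, x and y along its edges. Starts on the table to the left (+y) of the board. May be absent.
- tile2: fired tile, 60 x 60 x 14 mm, about 100 g, white glaze, red diamond; any quarter turn of it will do. Origin at the centre of its underside, z up out of the glazed face, x and y along its edges. Starts on the table to the left (+y) of the board. May be absent.
- tile3: fired tile, 60 x 60 x 14 mm, about 100 g, green glaze, yellow stepped cross; any quarter turn of it will do. Origin at the centre of its underside, z up out of the glazed face, x and y along its edges. Starts on the table to the left (+y) of the board. May be absent.
- tile4: fired tile, 60 x 60 x 14 mm, about 100 g, yellow glaze, dark diamond; any quarter turn of it will do. Origin at the centre of its underside, z up out of the glazed face, x and y along its edges. Starts on the table to the left (+y) of the board. May be absent.
- loop_tool: modelling tool 180 mm long, 35 g: pale wooden handle, brass ferrule, flat steel loop 20 mm wide. Origin at mid length, on the underside; x runs along it towards the head. Handle 12 x 12 mm square with eased edges, from x = -90 to +40 mm, its axis 6 mm above the underside; head from +40 to +90 mm. Starts lying on the board across the lane. May be absent.
- loop_tool_foot (a point): end of that tool's handle (x = -90 mm), on its axis
- wood_knife: modelling tool 180 mm long, 35 g: yellow handle, pale flat wooden blade 11 x 5 mm. Origin at mid length, on the underside; x runs along it towards the head. Handle 12 x 12 mm square with eased edges, from x = -90 to +40 mm, its axis 6 mm above the underside; head from +40 to +90 mm. Starts lying on the board across the lane. May be absent.
- wood_knife_foot (a point): end of that tool's handle (x = -90 mm), on its axis
- brush: modelling tool 180 mm long, 35 g: blue handle, steel ferrule, dark bristles 11 mm across. Origin at mid length, on the underside; x runs along it towards the head. Handle 12 x 12 mm square with eased edges, from x = -90 to +40 mm, its axis 6 mm above the underside; head from +40 to +90 mm. Starts lying on the board across the lane. May be absent.
- brush_foot (a point): end of that tool's handle (x = -90 mm), on its axis
- crock: round cream stoneware tool crock with a brown foot, loose, 0.6 kg, 86 mm outside, 76 mm inside, 100 mm tall, inner floor 8 mm up. Origin at the centre of its underside, z up
- water_bottle: clear water bottle with a blue cap, 64 mm across, 200 mm tall; not part of the job. Origin at the centre of its underside
- clay_lump: brown lump of clay, 110 mm across, 56 mm tall; not part of the job. Origin at the centre of its underside
- clay_bowl: small brown clay bowl, 110 mm across, 50 mm tall; not part of the job. Origin at the centre of its underside

How it is judged:
By the outcome, as a careful person would: the job done as asked, in the order asked, and still so for the second after the job is handed in, with the robot touching nothing.
Of tile1, tile2, tile3, tile4 only 3 to 4 are there at a start; the rules pass over those that are not, and their reading is None.
Of loop_tool, wood_knife, brush only 2 to 3 are there at a start; the rules pass over those that are not, and their reading is None.
At some moment in a run one of tile1, tile2, tile3, tile4 may be knocked a few centimetres aside while the robot is not near it.
Once in a run the grip may slacken for a moment while it holds something.
It also fails if it takes over 210 s, if anything falls off the work surface, if the arm or the gripper's body presses on something with over 40 N, if the wrist force passes 120 N, or if a joint passes its speed limit or range.

ROBOT

A 6-joint arm with a two-finger parallel gripper is mounted at the origin on the work surface. World frame = base frame: x ahead of the robot, y to its left, z up, the work surface at z = 0. Lengths are in m, angles in rad, forces in N, time in s.
With the tool pointing down it reaches from about 0.35 to 0.775 m from the base axis. Payload 5.5 kg.
Tool frame: the origin (TCP) lies between the finger pads; the fingertips stand 11 mm ahead of it and the grasp point (between the pads) lies 8 mm behind it (tips_ahead is the distance from the TCP to the fingertips, in m); z points along the fingers, y is the line along which they close (so a half turn about z gives the same grasp; the last joint's range is limited). The gripper opens to 85 mm and grips with 20 to 120 N. Pads are 22 mm wide; open, the fingers measure 114 mm over their backs; the gripper's body (76 mm by 85 mm) begins 54 mm behind the grasp point. The pads swing forward as they close: fully open they stand 13 mm farther back than shut.
Start: joints at [-1.392, 0.313, 0.046, 1.304, 0, 1.431], TCP at [0.18, -0.546, 0.242] pointing down, gripper open.
Joint ranges: [-2.76, 2.76], [-0.86, 1.69], [-1.03, 1.26], [-2.2, 2.34], [-1.47, 1.5], [-3.14, 3.14]. Speed limits (rad/s): [2.57, 2.57, 3.14, 3.14, 3.14, 3.14].

INTERFACE

Orientations are given as a unit quaternion [w, x, y, z].
In Python, from workcell import * gives the robot as it stands. The module is installed in compiled form; this text tells all that it offers.
- The arm moves only by the tool jog_arm, never from a script. Its argument "moves" is a list of rows, each an object with "fingers": the closure, from 0 (fully open) to 1 (shut); "slide": the shift along the tool's x, y, z in mm, a list of three; "angular": the turn, a rotation vector about the tool's x, y, z in degrees, a list of three. A call has 1 to 10 rows; each row is the pose to reach, as a shift and turn from the pose commanded when the call began, along the tool's axes at that moment; what a row does not reach only later rows make up. A row lasts 1/12 s, in which the tool goes at most 41.7 mm and 7.16 degrees, less where a joint would pass 70% of its speed; a pose out of reach is approached as far as the arm can. A call with a gripper value outside its range is refused whole. The fingers move at their own pace and stop on an object; "squeeze" is the grip in N (left out, the last holds). Time passes only in rows, so rows that repeat a pose let the fingers close. It gives the time, the measured TCP pose, the force, the opening and the grip force at its end, in the units of the state.
- get_state(): the state, without advancing time (a new reading comes with each control period).
- read_camera(name): name is "scene" or "top" or "wrist"; returns a dict with "color" (400x640x3 uint8, red, green, blue), "fovy" (degrees; the focal length in pixels is half the picture's height over the tangent of half this angle, whatever the lens; pixels are square), "cx", "cy" (the principal point, pixels), "world_from_camera" (4x4, takes a point from camera to world coordinates); the wrist camera has in their place "tool_from_camera" (4x4, takes a point from camera to tool coordinates, whose origin is the TCP and whose axes are the flange's). Camera axes: x right, y down, z forward; pixel columns grow to the right and rows downward; lengths in m; the calibration is good to about 2 mm. The wrist camera is an equidistant fisheye: a pixel r from the principal point sees the ray r / f radians off the axis. A picture is of the moment at which its call begins: read the wrist's pose just before it. There is no depth.
- hand_in(): hands the job in; it is judged then, once.
Trained networks look in a picture, given as the dict that the camera call returned (one of the last four; its "shot" number tells which), for a name from the list of things; names that differ only in an ending like _2 or _b are one class to them, and where a whole thing is asked for, a point or a joint stands for the part that bears it (a point fixed in the world has none). Each returns a list of dicts, best first, with "p" (0 to 1); they miss things now and then, are a little off and sometimes report something else, mostly with a low value. They report only what shows in the picture. A call takes as long as a camera call.
- look_for(target, picture): "point" ([column, row] in pixels, amid what is visible of it).
- tip_of(target, picture): "point" ([column, row] in pixels: a listed point, or the origin of a listed thing).
The state is a dict: "clock": time; "joint_pos": joint angles; "qvel": joint speeds; "tau": joint torques, N m; "tcp_pos": TCP position; "orientation": TCP orientation; "wrist_force": force on the tool from outside, world axes, zero at the start; "ft_torque": the same for the moment, N m; "finger_gap": finger opening in m; "grip_force": force on a finger pad.
Only numpy, scipy, OpenCV 4.12 (cv2) and the standard library are available. Lean on these libraries where they do the work, as an engineer would, in place of code of your own. Each camera call takes 0.05 s, during which the arm holds its last target. There are 200 camera calls.

## Working session

There is one attempt and no reset: what is moved stays moved. The work goes in short steps, Python scripts to look and compute and a tool call to move; the robot and the scene stay as the last step left them, time stands still between calls to the robot, and variables do not carry over. Pictures are saved under pics/ and viewed, at most 14 in all, crops included, and the job is handed in when it is done.

Besides the shell and the picture viewer there is one more tool, called as name([rows], argument=value, ...), one row to a line, values as JSON. jog_arm: Moves the arm, as the interface text tells. Its arguments: {"type":"object","properties":{"moves":{"type":"array","items":{"type":"object","properties":{"fingers":{"type":"number"},"slide":{"type":"array","items":{"type":"number"}},"angular":{"type":"array","items":{"type":"number"}}}}},"squeeze":{"type":"number"}},"required":["moves"]}

```bash
mkdir -p pics; cat > h.py <<'E'
from workcell import *
import numpy as np, cv2
from scipy.spatial.transform import Rotation as R
def rot(q): return R.from_quat([q[1],q[2],q[3],q[0]])
def ray(p,px,T=None):
    f=200/np.tan(np.radians(p['fovy'])/2)
    u=np.array([px[0]-p['cx'],px[1]-p['cy']])
    if T is None:
        d=np.array([u[0]/f,u[1]/f,1]); T=np.array(p['world_from_camera'])
    else:
        r=np.hypot(*u); th=r/f; d=np.array([*(u/max(r,1e-9)*np.sin(th)),np.cos(th)])
    return T[:3,3],T[:3,:3]@d
def onz(p,px,z,T=None):
    o,d=ray(p,px,T); return o+d*(z-o[2])/d[2]
def proj(p,X,T=None):
    f=200/np.tan(np.radians(p['fovy'])/2)
    M=np.linalg.inv(np.array(p['world_from_camera']) if T is None else T)
    c=M[:3,:3]@np.array(X)+M[:3,3]
    if T is None: return np.array([p['cx']+f*c[0]/c[2],p['cy']+f*c[1]/c[2]])
    r=np.hypot(c[0],c[1]); th=np.arctan2(r,c[2]); return np.array([p['cx'],p['cy']])+f*th*c[:2]/max(r,1e-9)
def wristT(p,s):
    M=np.eye(4); M[:3,:3]=rot(s['orientation']).as_matrix(); M[:3,3]=s['tcp_pos']; return M@np.array(p['tool_from_camera'])
def save(p,n): cv2.imwrite(f'pics/{n}.png',p['color'][:,:,::-1])
def shot(name):
    s=get_state(); p=read_camera(name)
    return p,(wristT(p,s) if name=='wrist' else None),s
def deg(s): return np.round(R.as_euler(rot(s['orientation']),'xyz',degrees=True),2)
E
python3 - <<'E'
from h import *
np.set_printoptions(precision=4,suppress=True)
s=get_state(); print(s); print(rot(s['orientation']).as_matrix())
for n in ('top','scene'):
    p,T,_=shot(n); save(p,n+'0'); print(n,p['fovy'],p['world_from_camera'])
    for t in ['tile1','tile2','tile3','tile4','loop_tool','loop_tool_foot','wood_knife','wood_knife_foot','brush','brush_foot','crock','stop_face','block_face','block_knob','place1','place4','water_bottle','clay_lump','clay_bowl','board']:
        r=tip_of(t,p)[:2]
        print(t,[(np.round(a['point'],1),round(a['p'],2),np.round(onz(p,a['point'],.018 if t in('stop_face','block_face','place1','place4','loop_tool','wood_knife','brush') else .024 if 'foot' in t else .045 if 'knob' in t else 0)[:2],3)) for a in r])
E
```

```text
{'clock': 0.0, 'joint_pos': array([-1.3916,  0.314 ,  0.045 ,  1.3036, -0.    ,  1.4312]), 'qvel': array([ 0.0011,  0.0004, -0.0014, -0.0006, -0.0003, -0.001 ]), 'tau': array([ -0.0015, -48.0635,  29.8527,   0.0193,  -0.0004,   0.    ]), 'tcp_pos': array([ 0.1801, -0.5455,  0.2414]), 'orientation': array([-0.0009,  0.9873,  0.1587, -0.    ]), 'wrist_force': array([ 0.4287,  0.6056, -0.7566]), 'ft_torque': array([ 0.0131, -0.0265,  0.012 ]), 'grip_force': 0.0, 'finger_gap': 0.08524922875895419}
[[ 0.9496  0.3134 -0.0003]
 [ 0.3134 -0.9496  0.0018]
 [ 0.0002 -0.0018 -1.    ]]
top 46.21986426004428 [[ 0.0098 -0.9922  0.1242  0.4536]
 [-0.9999 -0.0113 -0.0113 -0.0084]
 [ 0.0126 -0.124  -0.9922  1.1615]
 [ 0.      0.      0.      1.    ]]
tile1 [(array([201., 219.]), 0.92, array([0.553, 0.263])), (array([142.7, 227.2]), 0.88, array([0.531, 0.405]))]
tile2 [(array([201., 219.]), 0.92, array([0.553, 0.263])), (array([142.7, 227.2]), 0.88, array([0.531, 0.405]))]
tile3 [(array([201., 219.]), 0.92, array([0.553, 0.263])), (array([142.7, 227.2]), 0.88, array([0.531, 0.405]))]
tile4 [(array([20
[... 2905 characters left out ...]
.519, -0.206]))]
block_face [(array([353.2, 212.5]), 0.74, array([0.571, 0.106]))]
block_knob [(array([357.4, 210.2]), 0.59, array([0.592, 0.126]))]
place1 [(array([325.5, 207.3]), 0.85, array([0.578, 0.015])), (array([281.2, 188.5]), 0.79, array([ 0.53 , -0.166]))]
place4 [(array([325.5, 207.3]), 0.85, array([0.578, 0.015])), (array([281.2, 188.5]), 0.79, array([ 0.53 , -0.166]))]
water_bottle [(array([409.8, 260.4]), 0.93, array([0.709, 0.323]))]
clay_lump [(array([264.1, 238.9]), 0.79, array([ 0.782, -0.096])), (array([325.1, 209.2]), 0.5, array([0.563, 0.008]))]
clay_bowl [(array([337.4, 254.8]), 0.66, array([0.766, 0.129]))]
board [(array([318.5, 205.9]), 0.72, array([ 0.553, -0.019]))]
```

```bash
python3 - <<'E'
import cv2
im=cv2.imread('pics/top0.png')
cv2.imwrite('pics/top0c.png',cv2.resize(im[80:320,90:490],None,fx=2,fy=2,interpolation=cv2.INTER_CUBIC))
E
```

```text
(no output)
```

View pics/top0c.png

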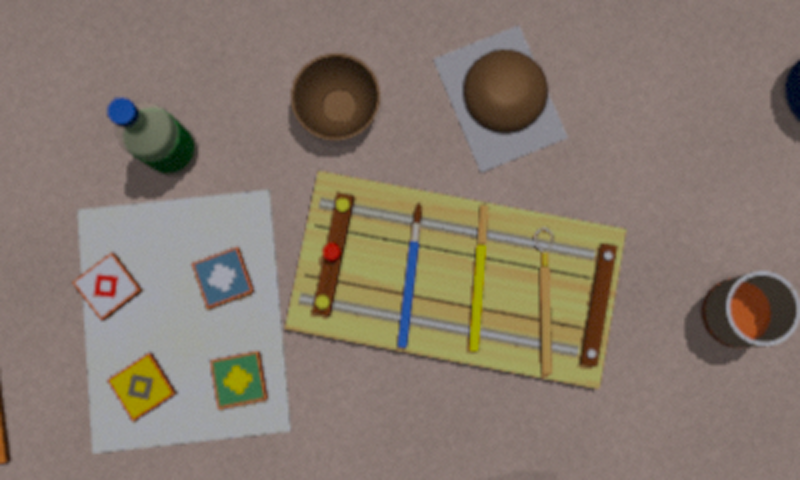

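The picture shows four tiles on a white sheet at the left: white (107,286), blue (222,277), yellow (141,386) and green (239,380). On the board lie three tools, brush at x=410, knife at 479 and loop at 545. Their feet all point towards the robot. The crock is at (750,310). I'll move the wrist camera over the board.

jog_arm([
  {"slide":[247,-174,-5],"angular":[0,0,0],"fingers":0},
  {"slide":[247,-174,-5],"fingers":0},
  {"slide":[247,-174,-5],"fingers":0},
  {"slide":[247,-174,-5],"fingers":0},
  {"slide":[247,-174,-5],"fingers":0},
  {"slide":[247,-174,-5],"fingers":0},
  {"slide":[247,-174,-5],"fingers":0},
  {"slide":[247,-174,-5],"fingers":0},
  {"slide":[247,-174,-5],"fingers":0},
])

```text
schema error: expected keys fingers, slide, angular
```

jog_arm([
  {"slide":[247,-174,-5],"angular":[0,0,18.3],"fingers":0.5},
  {"slide":[247,-174,-5],"angular":[0,0,18.3],"fingers":0.5},
  {"slide":[247,-174,-5],"angular":[0,0,18.3],"fingers":0.5},
  {"slide":[247,-174,-5],"angular":[0,0,18.3],"fingers":0.5},
  {"slide":[247,-174,-5],"angular":[0,0,18.3],"fingers":0.5},
  {"slide":[247,-174,-5],"angular":[0,0,18.3],"fingers":0.5},
  {"slide":[247,-174,-5],"angular":[0,0,18.3],"fingers":0.5},
  {"slide":[247,-174,-5],"angular":[0,0,18.3],"fingers":0.5},
  {"slide":[247,-174,-5],"angular":[0,0,18.3],"fingers":0.5},
  {"slide":[247,-174,-5],"angular":[0,0,18.3],"fingers":0.5},
])

```text
clock: 2.93
tcp_pos: [0.3606, -0.3033, 0.2475]
orientation: [0.001, 1.0, 0.001, 0.0]
wrist_force: [-0.7, 0.2, 0.2]
finger_gap: 0.0425
grip_force: 0.0
```

```bash
python3 - <<'E'
from h import *
np.set_printoptions(precision=4,suppress=True)
p,T,s=shot('wrist'); save(p,'w1'); print(s['clock'],s['tcp_pos'],deg(s),s['finger_gap'],s['joint_pos']); print(p['fovy'],p['tool_from_camera'])
for t in ['loop_tool','loop_tool_foot','wood_knife','wood_knife_foot','brush','brush_foot','crock','stop_face','block_face','block_knob','place1','place2','place3','place4']:
    r=tip_of(t,p)[:3]
    print(t,[(np.round(a['point'],1),round(a['p'],2),np.round(onz(p,a['point'],.024 if 'foot' in t else .045 if 'knob' in t else 0 if t=='crock' else .018,T)[:2],4)) for a in r])
E
```

```text
2.9333 [ 0.3606 -0.3033  0.2475] [179.94  -0.     0.08] 0.04246842987521987 [-0.8695  0.1101 -0.1984  1.2615 -0.0006  2.2706]
65.70646984690485 [[-0.0004 -0.9447 -0.3281  0.0846]
 [ 1.     -0.0004 -0.0002  0.0003]
 [ 0.0001 -0.3281  0.9447 -0.1313]
 [ 0.      0.      0.      1.    ]]
loop_tool [(array([183.3,  40.4]), 0.95, array([ 0.5295, -0.1338]))]
loop_tool_foot [(array([183.7, 114.4]), 0.79, array([ 0.4363, -0.1349]))]
wood_knife [(array([132.7,  34.8]), 0.96, array([ 0.5511, -0.057 ])), (array([382.4,  46.4]), 0.37, array([ 0.5109, -0.3713])), (array([201.8,  39.3]), 0.24, array([ 0.5273, -0.1588]))]
wood_knife_foot [(array([125.3,  99.1]), 0.94, array([ 0.4652, -0.0474]))]
brush [(array([32.3, 45.8]), 0.71, array([0.5894, 0.166 ])), (array([86.2, 42.4]), 0.66, array([0.5597, 0.0295]))]
brush_foot [(array([ 82.4, 105.4]), 0.81, array([0.468 , 0.0346])), (array([128.4,  41.7]), 0.31, array([ 0.5413, -0.0543]))]
crock [(array([383.5,  47.3]), 0.84, array([ 0.5132, -0.376 ]))]
stop_face [(array([226.4,  35.5]), 0.98, array([ 0.5282, -0.1902])), (array([131.4,  35.6]), 0.54, array(
[... 161 characters left out ...]
[(array([92.7, 36.6]), 0.9, array([0.5653, 0.0164])), (array([159.8,  36.8]), 0.78, array([ 0.5399, -0.0999])), (array([201.8,  40.8]), 0.77, array([ 0.5254, -0.1588]))]
place2 [(array([92.7, 36.6]), 0.9, array([0.5653, 0.0164])), (array([159.8,  36.8]), 0.78, array([ 0.5399, -0.0999])), (array([201.8,  40.8]), 0.77, array([ 0.5254, -0.1588]))]
place3 [(array([92.7, 36.6]), 0.9, array([0.5653, 0.0164])), (array([159.8,  36.8]), 0.78, array([ 0.5399, -0.0999])), (array([201.8,  40.8]), 0.77, array([ 0.5254, -0.1588]))]
place4 [(array([92.7, 36.6]), 0.9, array([0.5653, 0.0164])), (array([159.8,  36.8]), 0.78, array([ 0.5399, -0.0999])), (array([201.8,  40.8]), 0.77, array([ 0.5254, -0.1588]))]
```

View pics/w1.png

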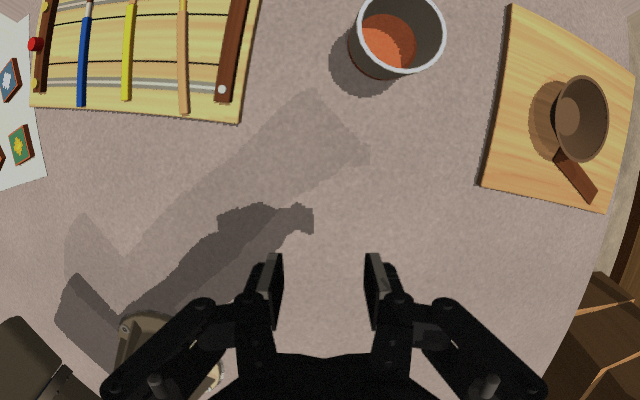

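The wrist view shows the whole tool set at top-left, with the crock at (395,35), clear of obstacles. The first call was refused because every row needs all its keys. I'll go on to a spot above the board.

jog_arm([
  {"slide":[200,-265,0],"angular":[0,0,0],"fingers":0.5},
  {"slide":[200,-265,0],"angular":[0,0,0],"fingers":0.5},
  {"slide":[200,-265,0],"angular":[0,0,0],"fingers":0.5},
  {"slide":[200,-265,0],"angular":[0,0,0],"fingers":0.5},
  {"slide":[200,-265,0],"angular":[0,0,0],"fingers":0.5},
  {"slide":[200,-265,0],"angular":[0,0,0],"fingers":0.5},
  {"slide":[200,-265,0],"angular":[0,0,0],"fingers":0.5},
  {"slide":[200,-265,0],"angular":[0,0,0],"fingers":0.5},
  {"slide":[200,-265,0],"angular":[0,0,0],"fingers":0.5},
  {"slide":[200,-265,0],"angular":[0,0,0],"fingers":0.5},
])

```text
clock: 4.52
tcp_pos: [0.5612, -0.0364, 0.2467]
orientation: [0.0, 1.0, 0.002, -0.0]
wrist_force: [0.4, 0.2, -0.3]
finger_gap: 0.0428
grip_force: 0.0
```

```bash
python3 - <<'E'
from h import *
np.set_printoptions(precision=4,suppress=True)
p,T,s=shot('wrist'); save(p,'w2'); print(s['clock'],s['tcp_pos'],deg(s),s['finger_gap'],s['joint_pos'])
for t in ['loop_tool','loop_tool_foot','wood_knife','wood_knife_foot','brush','brush_foot','stop_face','block_face','block_knob','place1']:
    r=tip_of(t,p)[:4 if t=='place1' else 2]
    print(t,[(np.round(a['point'],1),round(a['p'],2),np.round(onz(p,a['point'],.024 if 'foot' in t else .045 if 'knob' in t else 0 if t=='crock' else .018,T)[:2],4)) for a in r])
E
```

```text
4.5167 [ 0.5612 -0.0364  0.2467] [179.99   0.04   0.22] 0.04278152876973346 [-0.2073  0.2879  0.022   1.3055 -0.0003  2.9304]
loop_tool [(array([401.9, 199. ]), 0.63, array([ 0.5273, -0.135 ])), (array([184. , 163.5]), 0.61, array([0.5741, 0.14  ]))]
loop_tool_foot [(array([398.8, 262.3]), 0.64, array([ 0.44  , -0.1382])), (array([319.4, 174. ]), 0.6, array([ 0.5598, -0.032 ]))]
wood_knife [(array([336.3, 178.7]), 0.89, array([ 0.5526, -0.0522])), (array([186.3, 162.6]), 0.43, array([0.5751, 0.1365]))]
wood_knife_foot [(array([332.7, 246.4]), 0.97, array([ 0.465 , -0.0489]))]
brush [(array([266.5, 173.5]), 0.95, array([0.5591, 0.032 ]))]
brush_foot [(array([264.8, 246.9]), 0.56, array([0.4633, 0.039 ]))]
stop_face [(array([440.9, 202.2]), 0.85, array([ 0.5233, -0.1885])), (array([153.1, 258.5]), 0.74, array([0.4334, 0.2169]))]
block_face [(array([203.4, 159.7]), 0.55, array([0.578 , 0.1122])), (array([279.3, 170.9]), 0.28, array([0.5622, 0.0162]))]
block_knob [(array([183.9, 161.5]), 0.94, array([0.5819, 0.1266])), (array([196.2,  13.3]), 0.59, array([0.7536, 0.1053]))]
place1 [(array([419.8, 201.7]), 0.88, array([ 0.5239, -0.1592])), (array([375.3, 189.8]), 0.82, array([ 0.539 , -0.1003])), (array([328.8, 179.4]), 0.77, array([ 0.5517, -0.0432])), (array([399., 200.]), 0.41, array([ 0.526 , -0.1313]))]
```

View pics/w2.png

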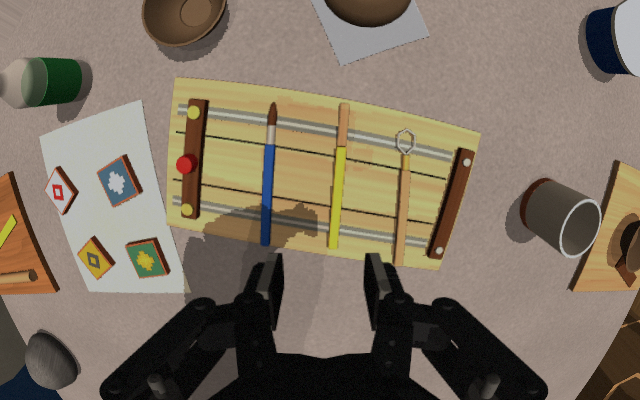

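The view shows the brush (268,175), knife (338,175) and loop tool (403,195) lying across the lane, feet towards the robot. The stop is at (452,203) and the block at (195,160). I'll grasp the loop tool and fit the board pose.

jog_arm([
  {"slide":[-6,98,165],"angular":[0,0,0],"fingers":0.5},
  {"slide":[-6,98,165],"angular":[0,0,0],"fingers":0.5},
  {"slide":[-6,98,165],"angular":[0,0,0],"fingers":0.5},
  {"slide":[-6,98,165],"angular":[0,0,0],"fingers":0.5},
  {"slide":[-6,98,165],"angular":[0,0,0],"fingers":0.5},
  {"slide":[-6,98,165],"angular":[0,0,0],"fingers":0.5},
  {"slide":[-6,98,195],"angular":[0,0,0],"fingers":0.5},
  {"slide":[-6,98,205],"angular":[0,0,0],"fingers":0.5},
  {"slide":[-6,98,213],"angular":[0,0,0],"fingers":0.5},
  {"slide":[-6,98,215],"angular":[0,0,0],"fingers":0.5},
])

```text
clock: 5.9
tcp_pos: [0.5539, -0.1359, 0.0319]
orientation: [-0.0, 1.0, 0.0, -0.001]
wrist_force: [-0.5, 0.0, 0.2]
finger_gap: 0.0428
grip_force: 0.0
```

```bash
cat >> h.py <<'E'
C=np.array([[.1,.195],[.1,-.195],[-.1,-.195],[-.1,.195]])
def bp(b,X,z=.018):
    c,s=np.cos(b[2]),np.sin(b[2]); X=np.asarray(X); return np.array([b[0]+c*X[0]-s*X[1],b[1]+s*X[0]+c*X[1],z])
E
python3 - <<'E'
from h import *
from scipy.optimize import least_squares
np.set_printoptions(precision=4,suppress=True)
p=read_camera('top')
a=[[249,166],[402.5,195],[389.5,273.5],[234,245]]
P=np.array([onz(p,q,.018)[:2] for q in a])
def fit(P):
    r=least_squares(lambda b:np.ravel([bp(b,c)[:2]-q for c,q in zip(C,P)]),[.55,-.035,-.2]); return r.x,r.fun
print('top',fit(P),P)
s=get_state();print(s['tcp_pos'],deg(s),s['finger_gap'],s['wrist_force'])
w=read_camera('wrist')
M=np.eye(4);M[:3,:3]=R.from_euler('xyz',[179.99,.04,.22],degrees=True).as_matrix();M[:3,3]=[.5612,-.0364,.2467]
T=M@np.array(w['tool_from_camera'])
a=[[177,79],[480,133],[438,269],[168,226]]
P=np.array([onz(w,q,.018,T)[:2] for q in a]);print('wrist',fit(P),P)
save(w,'w3')
E
```

```text
top (array([ 0.5539, -0.0289, -0.1722]), array([ 0.001 ,  0.001 ,  0.0023, -0.0028, -0.0027, -0.0026, -0.0007,
        0.0043])) [[ 0.6848  0.1451]
 [ 0.6167 -0.2353]
 [ 0.4246 -0.2013]
 [ 0.4894  0.176 ]]
[ 0.5543 -0.136   0.0323] [-179.99    0.03    0.01] 0.042881213392189484 [-0.2727 -0.8111  0.5154]
wrist (array([ 0.5519, -0.0285, -0.172 ]), array([ 0.0025,  0.0042,  0.0011, -0.0034, -0.003 , -0.0033, -0.0006,
        0.0025])) [[ 0.6813  0.1423]
 [ 0.616  -0.2343]
 [ 0.423  -0.2002]
 [ 0.4873  0.1783]]
```

View pics/w3.png

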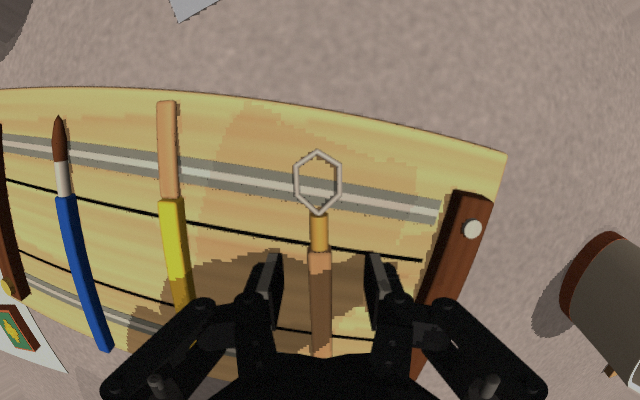

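The loop tool is centred between the pads (column 320), but q6 is close to its limit. The forward tip needs q6 near 0, so I'll make a half turn first and then grasp.

jog_arm([
  {"slide":[0,0,-60],"angular":[0,0,0],"fingers":0.5},
  {"slide":[0,0,-60],"angular":[0,0,-60],"fingers":0.5},
  {"slide":[0,0,-60],"angular":[0,0,-60],"fingers":0.5},
  {"slide":[0,0,-60],"angular":[0,0,-60],"fingers":0.5},
  {"slide":[0,0,-60],"angular":[0,0,-60],"fingers":0.5},
  {"slide":[0,0,-60],"angular":[0,0,-60],"fingers":0.5},
  {"slide":[0,0,-60],"angular":[0,0,-60],"fingers":0.5},
  {"slide":[0,0,-60],"angular":[0,0,-60],"fingers":0.5},
  {"slide":[0,0,-60],"angular":[0,0,-60],"fingers":0.5},
  {"slide":[0,0,-60],"angular":[0,0,-60],"fingers":0.5},
])

```text
clock: 6.83
tcp_pos: [0.5553, -0.1365, 0.0942]
orientation: [0.001, 0.865, 0.502, 0.001]
wrist_force: [-0.2, -0.1, -0.7]
finger_gap: 0.0423
grip_force: 0.0
```

jog_arm([
  {"slide":[0,0,0],"angular":[0,0,-60],"fingers":0.5},
  {"slide":[0,0,0],"angular":[0,0,-60],"fingers":0.5},
  {"slide":[0,0,0],"angular":[0,0,-60],"fingers":0.5},
  {"slide":[0,0,0],"angular":[0,0,-60],"fingers":0.5},
  {"slide":[0,0,0],"angular":[0,0,-60],"fingers":0.5},
  {"slide":[0,0,0],"angular":[0,0,-60],"fingers":0.5},
  {"slide":[0,0,0],"angular":[0,0,-60],"fingers":0.5},
  {"slide":[0,0,0],"angular":[0,0,-60],"fingers":0.5},
  {"slide":[0,0,0],"angular":[0,0,-60],"fingers":0.5},
  {"slide":[0,0,0],"angular":[0,0,-60],"fingers":0.5},
])

```text
clock: 7.67
tcp_pos: [0.5553, -0.1365, 0.0941]
orientation: [0.001, 0.5, 0.866, 0.0]
wrist_force: [-0.9, 0.2, -0.7]
finger_gap: 0.0426
grip_force: 0.0
```

jog_arm([
  {"slide":[0,0,0],"angular":[0,0,-60],"fingers":0.5},
  {"slide":[0,0,0],"angular":[0,0,-60],"fingers":0.5},
  {"slide":[0,0,0],"angular":[0,0,-60],"fingers":0.5},
  {"slide":[0,0,0],"angular":[0,0,-60],"fingers":0.5},
  {"slide":[0,0,0],"angular":[0,0,-60],"fingers":0.5},
  {"slide":[0,0,0],"angular":[0,0,-60],"fingers":0.5},
  {"slide":[0,0,0],"angular":[0,0,-60],"fingers":0.5},
  {"slide":[0,0,0],"angular":[0,0,-60],"fingers":0.5},
  {"slide":[0,0,0],"angular":[0,0,-60],"fingers":0.5},
  {"slide":[0,0,0],"angular":[0,0,-60],"fingers":0.5},
])

```text
clock: 8.5
tcp_pos: [0.555, -0.1366, 0.0935]
orientation: [0.001, 0.0, 1.0, -0.0]
wrist_force: [-0.3, -0.3, 0.1]
finger_gap: 0.0427
grip_force: 0.0
```

```bash
python3 - <<'E'
from h import *
np.set_printoptions(precision=4,suppress=True)
p,T,s=shot('wrist'); save(p,'w4'); print(s['clock'],s['tcp_pos'],deg(s),s['joint_pos'])
for t in ['loop_tool','loop_tool_foot','crock']:
    print(t,[(np.round(a['point'],1),round(a['p'],2),np.round(onz(p,a['point'],0 if t=='crock' else .024,T)[:2],4)) for a in tip_of(t,p)[:2]])
E
```

```text
8.5 [ 0.555  -0.1366  0.0935] [-179.96    0.1   179.96] [-0.3817  0.3913 -0.2195  0.9581 -0.     -0.3809]
loop_tool []
loop_tool_foot [(array([321.2,  48.7]), 0.67, array([ 0.4367, -0.1381]))]
crock [(array([ 72.9, 173.4]), 0.79, array([ 0.5174, -0.3766]))]
```

View pics/w4.png

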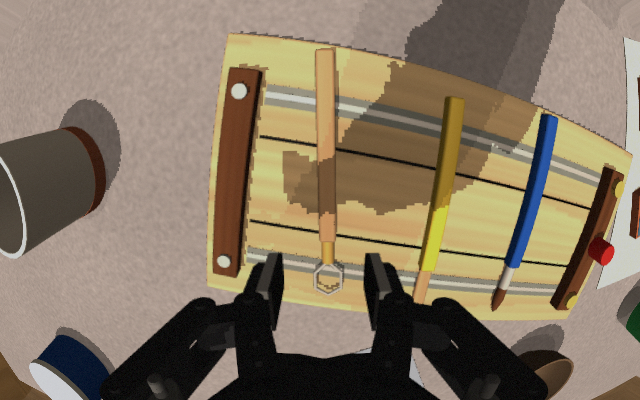

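The half turn is done and the loop tool's handle (322,50→330,240) still lines up with the fingers. Now I'll descend, grip and lift.

jog_arm([
  {"slide":[4,0,40],"angular":[0,0,0],"fingers":0.5},
  {"slide":[4,0,55],"angular":[0,0,0],"fingers":0.5},
  {"slide":[4,0,62],"angular":[0,0,0],"fingers":0.5},
  {"slide":[4,0,62],"angular":[0,0,0],"fingers":0.5},
  {"slide":[4,0,62],"angular":[0,0,0],"fingers":1},
  {"slide":[4,0,62],"angular":[0,0,0],"fingers":1},
  {"slide":[4,0,62],"angular":[0,0,0],"fingers":1},
  {"slide":[4,0,62],"angular":[0,0,0],"fingers":1},
  {"slide":[4,0,62],"angular":[0,0,0],"fingers":1},
  {"slide":[4,0,62],"angular":[0,0,0],"fingers":1},
], squeeze=60)

```text
clock: 9.53
tcp_pos: [0.5516, -0.1371, 0.0319]
orientation: [0.001, 0.0, 1.0, -0.001]
wrist_force: [0.2, 0.1, 6.6]
finger_gap: 0.0098
grip_force: 60.2
```

jog_arm([
  {"slide":[0,0,-20],"angular":[0,0,0],"fingers":1},
  {"slide":[0,0,-45],"angular":[0,0,0],"fingers":1},
  {"slide":[0,0,-80],"angular":[0,0,0],"fingers":1},
  {"slide":[0,0,-120],"angular":[0,0,0],"fingers":1},
  {"slide":[0,0,-150],"angular":[0,0,0],"fingers":1},
  {"slide":[0,0,-170],"angular":[0,0,0],"fingers":1},
  {"slide":[0,0,-170],"angular":[0,0,0],"fingers":1},
  {"slide":[0,0,-170],"angular":[0,0,0],"fingers":1},
], squeeze=60)

```text
clock: 10.2
tcp_pos: [0.5512, -0.1369, 0.2018]
orientation: [0.002, 0.0, 1.0, -0.001]
wrist_force: [-0.7, 0.3, -0.9]
finger_gap: 0.0101
grip_force: 59.4
```

The tool is held (59 N, gap 10 mm). I'll write the planner for tipping it into the crock and check the crock position once more.

```bash
cat >> h.py <<'E'
def plan(pos,Rm,s=None):
    "slide mm, angular deg from current pose to target"
    s=s or get_state(); R0=rot(s['orientation'])
    d=R0.inv().apply(np.array(pos)-s['tcp_pos'])*1000
    a=(R0.inv()*R.from_matrix(Rm)).as_rotvec(degrees=True)
    print('slide',np.round(d,1),'ang',np.round(a,1),'dist',round(np.linalg.norm(d)),'rot',round(np.linalg.norm(a)))
def tip(phi,pitch):
    f,t=np.radians([phi,pitch]); z=np.array([np.cos(t)*np.cos(f),np.cos(t)*np.sin(f),-np.sin(t)])
    y=np.array([-np.sin(f),np.cos(f),0]); return np.c_[np.cross(y,z),y,z]
def tool_tcp(foot,Rm,L=.113): return np.array(foot)-.006*Rm[:,2]-L*Rm[:,0]
def down(yaw):
    c,s=np.cos(np.radians(yaw)),np.sin(np.radians(yaw)); return np.array([[c,s,0],[s,-c,0],[0,0,-1.]])
def crock():
    for n in('top','wrist','scene'):
        p,T,_=shot(n)
        for f in (tip_of,):
            for a in f('crock',p)[:1]: print(n,a['point'],round(a['p'],2),onz(p,a['point'],0,T)[:2])
E
python3 - <<'E'
from h import *
np.set_printoptions(precision=4,suppress=True)
crock()
p=read_camera('top')
im=p['color']
# project model circles: rim z=.1 and foot z=0, score vs hand-picked rim ellipse centre (crop 762,307)
print('rim',onz(p,[90+762/2,80+307/2],.1)[:2])
Rm=tip(-25,15); ax=Rm[:,2]*[1,1,0]/np.cos(np.radians(15)); la=Rm[:,1]
c=np.array([.516,-.370,0]); foot=c-.014*ax+.010*la
print(Rm,tool_tcp(foot+[0,0,.135],Rm)); plan(tool_tcp(foot+[0,0,.135],Rm),Rm)
E
```

```text
top [453.8, 235.5] 0.93 [ 0.5191 -0.3653]
wrist [129.6, 158.8] 0.98 [ 0.5197 -0.377 ]
scene [229.6, 181.0] 0.72 [ 0.5296 -0.3689]
rim [ 0.5184 -0.374 ]
[[-0.2346  0.4226  0.8754]
 [ 0.1094  0.9063 -0.4082]
 [-0.9659  0.     -0.2588]] [ 0.5288 -0.3649  0.2457]
slide [  20.8 -228.6  -46.9] ang [ 16.3 -73.9  21.3] dist 234 rot 79
```

jog_arm([
  {"slide":[0,-30,-47],"angular":[2,-9,2.6],"fingers":1},
  {"slide":[5,-60,-47],"angular":[14.4,-65.5,18.9],"fingers":1},
  {"slide":[19,-231,-47],"angular":[14.4,-65.5,18.9],"fingers":1},
  {"slide":[19,-231,-47],"angular":[14.4,-65.5,18.9],"fingers":1},
  {"slide":[19,-231,-47],"angular":[14.4,-65.5,18.9],"fingers":1},
  {"slide":[19,-231,-47],"angular":[14.4,-65.5,18.9],"fingers":1},
  {"slide":[19,-231,-47],"angular":[14.4,-65.5,18.9],"fingers":1},
  {"slide":[19,-231,-47],"angular":[14.4,-65.5,18.9],"fingers":1},
  {"slide":[19,-231,-47],"angular":[14.4,-65.5,18.9],"fingers":1},
  {"slide":[19,-231,-47],"angular":[14.4,-65.5,18.9],"fingers":1},
])

```text
clock: 11.38
tcp_pos: [0.5308, -0.3688, 0.2454]
orientation: [0.504, 0.148, 0.844, -0.112]
wrist_force: [1.6, -0.1, -1.0]
finger_gap: 0.01
grip_force: 63.5
```

```bash
cat >> h.py <<'E'
CR=np.array([.518,-.372,0])
def drop(phi,pitch,lat,z,L=.113,back=.014):
    Rm=tip(phi,pitch); ax=Rm[:,2]*[1,1,0]/np.cos(np.radians(pitch)); foot=CR-back*ax+lat*Rm[:,1]+[0,0,z]
    plan(tool_tcp(foot,Rm,L),Rm)
E
python3 - <<'E'
from h import *
np.set_printoptions(precision=4,suppress=True)
s=get_state();print(s['tcp_pos'],s['finger_gap'],s['grip_force'],s['joint_pos'])
drop(-25,15,.010,.135);drop(-25,15,.010,.02)
p=read_camera('scene');print(tip_of('loop_tool_foot',p)[:1]);Rm=rot(s['orientation']).as_matrix()
f=s['tcp_pos']+.006*Rm[:,2]+.113*Rm[:,0];print(f,proj(p,f),proj(p,CR))
cv2.imwrite('pics/s5.png',cv2.resize(p['color'][80:250,150:400,::-1],None,fx=3,fy=3))
E
```

```text
[ 0.5308 -0.3688  0.2454] 0.009964859353338545 63.549360036849976 [-0.9456 -0.0281 -0.9643 -0.3802  0.484  -0.3263]
slide [ 0.   1.7 -0.8] ang [  2.7 -12.8   3.5] dist 2 rot 14
slide [101.6   6.2  52.9] ang [  2.7 -12.8   3.5] dist 115 rot 14
[{'point': [233.3, 139.4], 'p': 0.58}]
[ 0.485  -0.3554  0.1428] [236.1445 139.5998] [230.5911 179.3274]
```

View pics/s5.png

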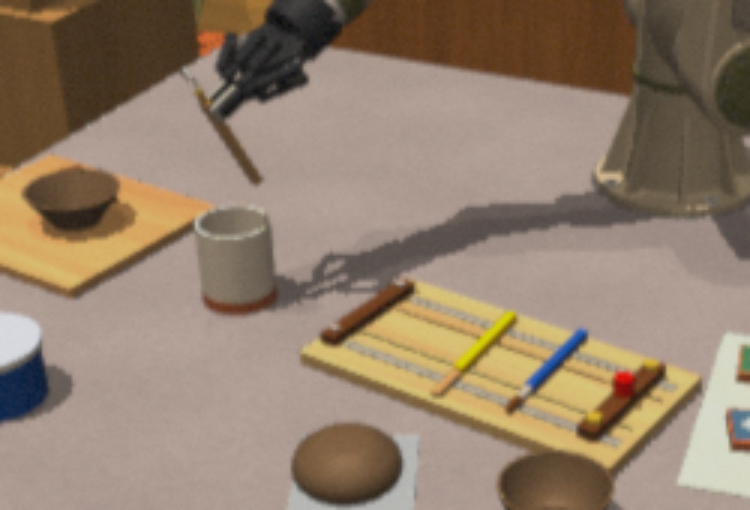

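The loop tool is held foot-down above the crock and the foot position agrees with the model. Next I'll align it, lower it, release and back out.

jog_arm([
  {"slide":[0,2,-1],"angular":[2.7,-12.8,3.5],"fingers":1},
  {"slide":[0,2,-1],"angular":[2.7,-12.8,3.5],"fingers":1},
  {"slide":[0,2,-1],"angular":[2.7,-12.8,3.5],"fingers":1},
  {"slide":[25,3,13],"angular":[2.7,-12.8,3.5],"fingers":1},
  {"slide":[50,4,26],"angular":[2.7,-12.8,3.5],"fingers":1},
  {"slide":[75,5,39],"angular":[2.7,-12.8,3.5],"fingers":1},
  {"slide":[93,6,48],"angular":[2.7,-12.8,3.5],"fingers":1},
  {"slide":[101,6,53],"angular":[2.7,-12.8,3.5],"fingers":1},
  {"slide":[101,6,53],"angular":[2.7,-12.8,3.5],"fingers":1},
])

```text
clock: 12.23
tcp_pos: [0.5941, -0.4274, 0.1603]
orientation: [0.585, 0.168, 0.784, -0.125]
wrist_force: [0.4, -0.1, -0.8]
finger_gap: 0.0099
grip_force: 63.6
```

jog_arm([
  {"slide":[0,0,0],"angular":[0,0,0],"fingers":0.65},
  {"slide":[0,0,0],"angular":[0,0,0],"fingers":0.65},
  {"slide":[0,0,0],"angular":[0,0,0],"fingers":0.65},
  {"slide":[0,0,-10],"angular":[0,0,0],"fingers":0.65},
  {"slide":[0,0,-30],"angular":[0,0,0],"fingers":0.65},
  {"slide":[0,0,-60],"angular":[0,0,0],"fingers":0.65},
  {"slide":[-20,0,-95],"angular":[0,0,0],"fingers":0.65},
  {"slide":[-60,0,-110],"angular":[0,0,0],"fingers":0.65},
  {"slide":[-100,0,-110],"angular":[0,0,0],"fingers":0.65},
  {"slide":[-110,0,-110],"angular":[0,0,0],"fingers":0.65},
])

```text
clock: 13.07
tcp_pos: [0.527, -0.3992, 0.3105]
orientation: [0.586, 0.166, 0.783, -0.126]
wrist_force: [0.5, -0.2, 1.4]
finger_gap: 0.0298
grip_force: 0.0
```

```bash
python3 - <<'E'
from h import *
np.set_printoptions(precision=4,suppress=True)
s=get_state();print(s['tcp_pos'],s['finger_gap'],s['joint_pos'])
p=read_camera('top');crop=p['color'][150:310,400:560,::-1]
cv2.imwrite('pics/s6.png',cv2.resize(crop,None,fx=3,fy=3))
for t in('wood_knife','brush','crock'): print(t,[onz(p,a['point'],0 if t=='crock' else .018)[:2] for a in tip_of(t,p)[:1]])
# go above the knife: grasp point origin+23mm
plan([.58,-.055,.20],down(180-3))
E
```

```text
[ 0.527  -0.3992  0.3105] 0.029828537635004593 [-1.0102 -0.0283 -1.0232 -0.657   0.5617 -0.1881]
wood_knife [array([ 0.5547, -0.0541])]
brush [array([0.5652, 0.0222])]
crock [array([ 0.5223, -0.3659])]
slide [127.9 335.6 -58.5] ang [-13.6  72.6 -18.1] dist 364 rot 76
```

View pics/s6.png

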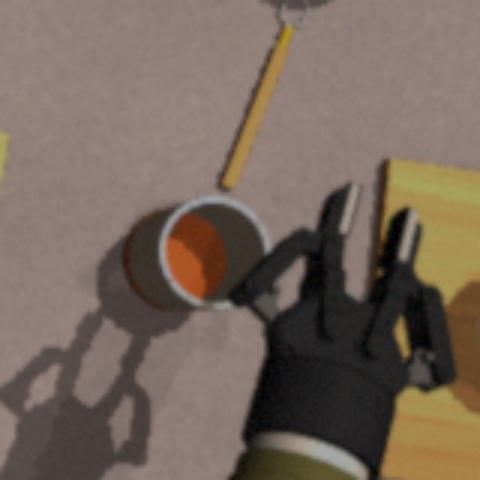

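The arm stopped at q3's limit (-1.02), so it never lowered over the crock and the loop tool now lies on the table beyond it (foot at crop (230,185), head at (290,20)). It can be recovered. I'll fit the arm kinematics first, so that I can plan reachable tip-up poses.

```bash
cat > kin.py <<'E'
from h import *
from scipy.optimize import least_squares
D=[([-1.3916,.314,.045,1.3036,0,1.4312],[.1801,-.5455,.2414],None),
([-.8695,.1101,-.1984,1.2615,-.0006,2.2706],[.3606,-.3033,.2475],None),
([-.2073,.2879,.022,1.3055,-.0003,2.9304],[.5612,-.0364,.2467],None),
([-.3817,.3913,-.2195,.9581,0,-.3809],[.555,-.1366,.0935],None),
([-.9456,-.0281,-.9643,-.3802,.484,-.3263],[.5308,-.3688,.2454],[.504,.148,.844,-.112]),
([-1.0102,-.0283,-1.0232,-.657,.5617,-.1881],[.527,-.3992,.3105],[.586,.166,.783,-.126])]
Ry=lambda a:R.from_euler('y',a); Rz=lambda a:R.from_euler('z',a)
Ti=R.from_matrix([[0,0,1],[0,1,0],[-1,0,0]])  # horizontal tool, q6=0: z->+x, x->-z
def fk(P,q,s5=1,s6=1):
    a=np.array([P[0],0,P[1]]); b=np.array([P[2],0,P[3]]); c=np.array([P[4],0,P[5]]); d=np.array([P[6],0,0]); 
    r=Rz(q[0]); p=r.apply(a); r=r*Ry(q[1]); p=p+r.apply(b); r=r*Ry(-q[2]); p=p+r.apply(c); r=r*Ry(q[3])
    r=r*Rz(s5*q[4]); p=p+r.apply(d); return p, r*Ti*Rz(s6*q[5])
def fit():
    best=None
    for s5 in(1,-1):
        for s6 in(1,-1):
            def f(P):
                e=[]
                for q,t,o in D:
                    p,r=fk(P,q,s5,s6); e+=list(p-t)
                    if o is not None: e+=list((r.inv()*rot(o)).as_rotvec()*.2)
                return np.array(e+list(1e-3*(np.array(P)-[0,.3,0,.3,.3,0,.2])))
            x=least_squares(f,[0,.3,0,.3,.3,0,.2]); 
            if best is None or x.cost<best[0]: best=(x.cost,x.x,s5,s6,x.fun)
    return best
LO=np.array([-2.76,-.86,-1.03,-2.2,-1.47,-3.14]);HI=np.array([2.76,1.69,1.26,2.34,1.5,3.14])
B=fit()
def ik(pos,Rm,seeds=None):
    best=None
    for s in ([[-.6,.3,-.3,.5,x,y] for x in(-.9,0,.9) for y in(-2,-.5,.5,2)] if seeds is None else seeds):
        def f(q):
            p,r=fk(B[1],q,B[2],B[3]); return np.r_[p-pos,(r.inv()*R.from_matrix(Rm)).as_rotvec()*.2]
        x=least_squares(f,s,bounds=(LO+.05,HI-.05))
        if best is None or x.cost<best[0]: best=(x.cost,x.x)
    return np.sqrt(2*best[0]),best[1]
E
python3 - <<'E'
from kin import *
np.set_printoptions(precision=3,suppress=True)
print(B[0],B[1],B[2:4]);print(B[4][:24]*1000)
for pitch in(15,30):
  for phi in range(-150,60,15):
    Rm=tip(phi,pitch); foot=CR+[0,0,.02]; f2=CR+[0,0,.13]
    a=ik(tool_tcp(foot,Rm),Rm);b=ik(tool_tcp(f2,Rm),Rm,[a[1]]);print(pitch,phi,round(a[0]*1e3,1),a[1],round(b[0]*1e3,1),b[1])
E
```

```text
0.012855187833794076 [ 0.006  0.247 -0.021  0.509  0.423  0.069  0.447] (1, 1)
[-78.848 -13.472   2.218 -60.812 -52.101  -3.152 -17.225 -78.147   1.639
 -28.806 -74.607  -2.042  -3.508  -6.173   0.217   0.155   0.038   0.033
   1.882   4.735   1.121  -0.238   0.171  -0.028]
15 -150 0.0 [-0.19   1.296  0.755  2.26  -0.685  2.921] 14.5 [-0.176  1.11   0.664  2.29  -0.71   2.883]
15 -135 0.0 [-0.103  1.124  0.371  1.987 -0.847  2.833] 0.0 [-0.103  1.002  0.403  2.14  -0.847  2.833]
15 -120 0.0 [-0.025  0.982  0.044  1.692 -1.013  2.698] 0.0 [-0.025  0.841  0.072  1.861 -1.013  2.698]
15 -105 0.0 [ 0.036  0.857 -0.258  1.287 -1.177  2.441] 0.0 [ 0.036  0.692 -0.231  1.48  -1.177  2.441]
15 -90 0.0 [ 0.07   0.748 -0.542  0.537 -1.3    1.837] 0.0 [ 0.07   0.548 -0.512  0.767 -1.3    1.837]
15 -75 0.0 [ 0.055  0.664 -0.807 -0.555 -1.239  0.889] 0.0 [ 0.055  0.41  -0.772 -0.265 -1.239  0.889]
15 -60 11.9 [-0.024  0.614 -0.98  -1.065 -1.014  0.447] 3.1 [-0.051  0.279 -0.98  -0.782 -0.954  0.396]
15 -45 52.6 [-0.118  0.478 -0.98  -0.911 -0.806  0.347] 34.7 [-0.261  0.08  -0.98  -0.591 -0.561  
[... 1364 characters left out ...]
437  0.291 -0.98  -0.69  -0.307  0.189] 0.0 [-0.447  0.042 -0.898 -0.391 -0.292  0.174]
30 -30 9.7 [-0.741  0.273 -0.98  -0.677  0.194 -0.118] 0.0 [-0.732  0.031 -0.909 -0.407  0.18  -0.105]
30 -15 0.0 [-0.975  0.351 -0.938 -0.637  0.602 -0.408] 0.0 [-0.975  0.106 -0.831 -0.285  0.602 -0.408]
30 0 0.0 [-1.116  0.437 -0.776 -0.293  0.891 -0.796] 0.0 [-1.116  0.229 -0.682  0.008  0.891 -0.796]
30 15 0.0 [-1.172  0.541 -0.572  0.225  1.031 -1.302] 0.0 [-1.172  0.368 -0.488  0.482  1.031 -1.302]
30 30 0.0 [-1.173  0.655 -0.343  0.786  1.034 -1.818] 0.0 [-1.173  0.509 -0.265  1.01   1.034 -1.818]
30 45 0.0 [-1.14   0.776 -0.098  1.238  0.948 -2.208] 0.0 [-1.14   0.651 -0.021  1.439  0.948 -2.208]
```

```bash
sed -i 's/a=np.array(\[P\[0\],0,P\[1\]\])/a=np.array([P[0],P[7],P[1]])/; s/d=np.array(\[P\[6\],0,0\]);/d=np.array([P[6],0,0]); /; s/r=r\*Ry(q\[3\])/r=r*Ry(q[3]); p=p+r.apply([P[8],P[9],P[10]])/; s/\[0,.3,0,.3,.3,0,.2\]/[0,.3,0,.3,.3,0,.2,.08,0,0,0]/g' kin.py
python3 - <<'E'
from kin import *
np.set_printoptions(precision=3,suppress=True)
print(B[0],B[1],B[2:4]);print(B[4][:24]*1000)
for pitch in(15,30):
  for phi in range(-150,60,15):
    Rm=tip(phi,pitch); foot=CR+[0,0,.02]; f2=CR+[0,0,.13]
    a=ik(tool_tcp(foot,Rm),Rm);b=ik(tool_tcp(f2,Rm),Rm,[a[1]]);print(pitch,phi,round(a[0]*1e3,1),a[1],round(b[0]*1e3,1),b[1])
p=read_camera('top')
for q in([476.7,211.7],[496.7,156.7]): print(onz(p,q,.006))
for t in('loop_tool','loop_tool_foot'): print([(a['point'],a['p'],onz(p,a['point'],.003)) for a in tip_of(t,p)[:2]])
E
```

```text
1.0656965922633594e-07 [-0.     0.233  0.     0.518  0.409  0.056  0.289  0.08   0.14  -0.
  0.   ] (1, 1)
[-0.009 -0.014  0.011  0.006 -0.018 -0.001 -0.029  0.01  -0.008  0.009
  0.005 -0.003  0.009  0.043 -0.012  0.155  0.038  0.033 -0.011 -0.034
  0.012 -0.238  0.171 -0.028]
15 -150 3.5 [-0.421  1.288  0.889  2.29  -0.905  2.78 ] 19.1 [-0.417  1.099  0.805  2.29  -0.93   2.697]
15 -135 0.0 [-0.377  1.11   0.525  1.963 -1.09   2.602] 0.0 [-0.377  1.011  0.596  2.133 -1.09   2.602]
15 -120 0.0 [-0.349  0.878  0.12   1.387 -1.258  2.168] 0.0 [-0.349  0.766  0.198  1.577 -1.258  2.168]
15 -105 0.0 [-0.345  0.598 -0.431  0.243 -1.296  1.26 ] 0.0 [-0.345  0.444 -0.345  0.482 -1.296  1.26 ]
15 -90 0.0 [-0.372  0.545 -0.807 -0.716 -1.12   0.586] 0.0 [-0.372  0.313 -0.736 -0.414 -1.12   0.586]
15 -75 6.0 [-0.432  0.553 -0.98  -1.108 -0.855  0.323] 0.0 [-0.441  0.266 -0.946 -0.819 -0.829  0.297]
15 -60 39.0 [-0.492  0.447 -0.98  -0.958 -0.632  0.249] 20.9 [-0.532  0.164 -0.98  -0.749 -0.534  0.193]
15 -45 62.2 [-0.649  0.296 -0.98  -0.752 -0.21   0.08 ] 37.7 [-0.691  0.054 -0.98  -0.607 -0.
[... 1531 characters left out ...]
-0.895 -0.407  0.282 -0.168]
30 -15 0.0 [-0.953  0.322 -0.951 -0.63   0.585 -0.393] 0.0 [-0.953  0.083 -0.83  -0.27   0.585 -0.393]
30 0 0.0 [-1.026  0.34  -0.814 -0.314  0.834 -0.69 ] 0.0 [-1.026  0.143 -0.693  0.004  0.834 -0.69 ]
30 15 0.0 [-1.066  0.408 -0.591  0.177  0.998 -1.11 ] 0.0 [-1.066  0.255 -0.47   0.451  0.998 -1.11 ]
30 30 0.0 [-1.076  0.552 -0.291  0.777  1.046 -1.628] 0.0 [-1.076  0.434 -0.173  1.013  1.046 -1.628]
30 45 0.0 [-1.063  0.731  0.015  1.298  0.984 -2.088] 0.0 [-1.063  0.632  0.128  1.509  0.984 -2.088]
[ 0.579 -0.422  0.006]
[ 0.719 -0.478  0.006]
[([488.8, 182.0], 0.62, array([ 0.654, -0.456,  0.003]))]
[([475.1, 212.8], 0.81, array([ 0.576, -0.419,  0.003]))]
```

```bash
python3 - <<'E'
from kin import *
np.set_printoptions(precision=3,suppress=True)
f=np.array([.577,-.42,0]); d=np.array([np.cos(np.radians(-24)),np.sin(np.radians(-24)),0])
sd=[[-.6,.8,.3,.9,0,0],[-.6,1,.6,1.,0,0]]
for L in(.04,.06,.08,.09,.1,.11):
    q=f+L*d+[0,0,.013]; a=ik(q,down(156),sd); print(L,q,round(a[0]*1e3,1),a[1])
    Rm=down(156)@R.from_euler('y',-20,degrees=True).as_matrix(); a=ik(q,Rm,sd); print('  tilt',round(a[0]*1e3,1),a[1], Rm[:,2])
for pitch in(20,25):
  for phi in(-90,-80,-70,0,10):
    Rm=tip(phi,pitch); r=[ik(tool_tcp(CR+[0,0,z],Rm,L),Rm) for z,L in((.02,.113),(.14,.113),(.035,.09))]; print(pitch,phi,[round(x[0]*1e3,1) for x in r],r[0][1],r[2][1])
s=get_state(); plan([.63,-.44,.16],down(156))
E
```

```text
0.04 [ 0.614 -0.436  0.013] 0.0 [-0.725  0.785  0.26   1.045 -0.    -0.306]
  tilt 0.0 [-0.77   0.568 -0.225  0.449  0.118 -0.332] [ 0.312 -0.139 -0.94 ]
0.06 [ 0.632 -0.444  0.013] 0.0 [-0.717  0.824  0.337  1.083 -0.    -0.298]
  tilt 0.0 [-0.76   0.598 -0.169  0.474  0.115 -0.322] [ 0.312 -0.139 -0.94 ]
0.08 [ 0.65  -0.453  0.013] 0.0 [-0.709  0.866  0.419  1.124  0.    -0.29 ]
  tilt 0.0 [-0.75   0.629 -0.111  0.5    0.111 -0.313] [ 0.312 -0.139 -0.94 ]
0.09 [ 0.659 -0.457  0.013] 0.0 [-0.706  0.887  0.463  1.146  0.    -0.287]
  tilt 0.0 [-0.746  0.644 -0.081  0.513  0.11  -0.308] [ 0.312 -0.139 -0.94 ]
0.1 [ 0.668 -0.461  0.013] 0.0 [-0.702  0.91   0.508  1.169  0.    -0.283]
  tilt 0.0 [-0.741  0.66  -0.051  0.527  0.109 -0.304] [ 0.312 -0.139 -0.94 ]
0.11 [ 0.677 -0.465  0.013] 0.0 [-0.699  0.933  0.556  1.194  0.    -0.28 ]
  tilt 0.0 [-0.737  0.676 -0.02   0.541  0.107 -0.3  ] [ 0.312 -0.139 -0.94 ]
20 -90 [np.float64(0.0), np.float64(0.0), np.float64(0.0)] [-0.402  0.483 -0.758 -0.491 -1.045  0.678] [-0.388  0.493 -0.761 -0.488 -1.055  0.697]
20 -80 [np.float64(0.0), np.fl
[... 649 characters left out ...]
  0.739] [-0.418  0.448 -0.712 -0.305 -0.976  0.761]
25 -80 [np.float64(0.0), np.float64(0.0), np.float64(0.0)] [-0.473  0.418 -0.846 -0.607 -0.808  0.51 ] [-0.457  0.426 -0.858 -0.615 -0.821  0.524]
25 -70 [np.float64(0.0), np.float64(0.0), np.float64(0.0)] [-0.527  0.409 -0.952 -0.815 -0.619  0.338] [-0.514  0.417 -0.969 -0.835 -0.63   0.347]
25 0 [np.float64(0.0), np.float64(0.0), np.float64(0.0)] [-1.064  0.372 -0.882 -0.489  0.915 -0.65 ] [-1.082  0.376 -0.896 -0.49   0.928 -0.671]
25 10 [np.float64(0.0), np.float64(0.0), np.float64(0.0)] [-1.095  0.398 -0.728 -0.122  1.046 -0.936] [-1.113  0.404 -0.733 -0.105  1.056 -0.968]
slide [104.    4.2 146.8] ang [ 0.1 73.2 -0.2] dist 180 rot 73
```

The kinematic fit is now exact (under 0.1 mm). Pointing the gripper at azimuth -90° with about 20° pitch works over the crock. I'll recover the loop tool now.

jog_arm([
  {"slide":[0,4,0],"angular":[0,40,0],"fingers":0.5},
  {"slide":[20,4,30],"angular":[0,70,0],"fingers":0.5},
  {"slide":[104,4,147],"angular":[0,70,0],"fingers":0.5},
  {"slide":[104,4,147],"angular":[0,70,0],"fingers":0.5},
  {"slide":[104,4,147],"angular":[0,70,0],"fingers":0.5},
  {"slide":[104,4,147],"angular":[0,70,0],"fingers":0.5},
  {"slide":[104,4,147],"angular":[0,70,0],"fingers":0.5},
  {"slide":[104,4,147],"angular":[0,70,0],"fingers":0.5},
  {"slide":[104,4,147],"angular":[0,70,0],"fingers":0.5},
  {"slide":[104,4,147],"angular":[0,70,0],"fingers":0.5},
])

```text
clock: 14.25
tcp_pos: [0.6307, -0.4407, 0.1593]
orientation: [0.077, 0.208, 0.975, -0.015]
wrist_force: [1.7, -1.5, -0.6]
finger_gap: 0.0425
grip_force: 0.0
```

```bash
python3 - <<'E'
from h import *
np.set_printoptions(precision=4,suppress=True)
p,T,s=shot('wrist'); save(p,'w7'); print(s['clock'],s['tcp_pos'],deg(s),s['joint_pos'])
for t in ['loop_tool','loop_tool_foot','crock']:
    print(t,[(np.round(a['point'],1),round(a['p'],2),np.round(onz(p,a['point'],0 if t=='crock' else .006,T)[:2],4)) for a in tip_of(t,p)[:2]])
plan([.671,-.462,.1],down(156))
E
```

```text
14.25 [ 0.6307 -0.4407  0.1593] [179.83   8.96 155.86] [-0.7332  0.603   0.2823  1.1019  0.0506 -0.3083]
loop_tool [(array([320.8, 193.4]), 0.74, array([ 0.6557, -0.4544]))]
loop_tool_foot [(array([317.2, 102. ]), 0.78, array([ 0.5737, -0.4208]))]
crock [(array([335.8,  20.7]), 0.75, array([ 0.5145, -0.3769]))]
slide [-34.8  -3.1  63.1] ang [ 0.2  9.3 -0.1] dist 72 rot 9
```

View pics/w7.png

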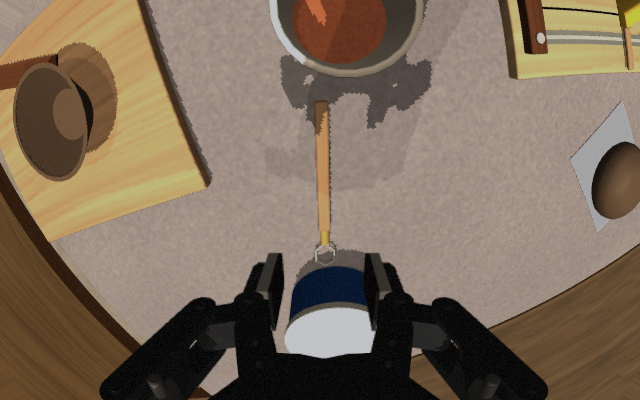

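The wrist view shows the loop tool running straight (320,100→325,260). A blue and white jar stands just beyond its head at (330,310). I'll work out the clearance.

```bash
python3 - <<'E'
from h import *
np.set_printoptions(precision=4,suppress=True)
p=read_camera('wrist');s=get_state();T=wristT(p,s)
print('jar near base',onz(p,[330,268],0,T),'head end',onz(p,[324,264],.005,T),'ferrule',onz(p,[324,231],.006,T))
t=read_camera('top'); im=t['color'][90:180,450:560]; cv2.imwrite('pics/j.png',cv2.resize(im[:,:,::-1],None,fx=6,fy=6,interpolation=cv2.INTER_CUBIC))
for L in (.085,.095,.105):
    q=np.array([.574,-.4205,.012])+L*np.array([np.cos(np.radians(-22.4)),np.sin(np.radians(-22.4)),0]); print(L); plan(q,down(157.6))
E
```

```text
jar near base [ 0.7499 -0.4856  0.    ] head end [ 0.7378 -0.4877  0.005 ] ferrule [ 0.6967 -0.4694  0.006 ]
0.085
slide [ -1.6  -2.6 149.3] ang [ 0.   9.4 -1.8] dist 149 rot 10
0.095
slide [-11.4  -2.3 150.9] ang [ 0.   9.4 -1.8] dist 151 rot 10
0.105
slide [-21.3  -2.  152.6] ang [ 0.   9.4 -1.8] dist 154 rot 10
```

View pics/j.png

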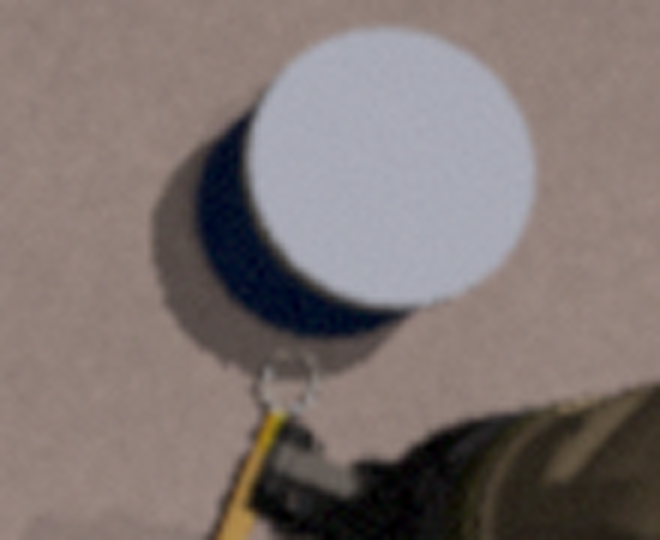

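The jar's near base is about 90 mm beyond the grasp point, which is clear.

jog_arm([
  {"slide":[-16,-2,40],"angular":[0,9.4,-1.8],"fingers":0.5},
  {"slide":[-16,-2,80],"angular":[0,9.4,-1.8],"fingers":0.5},
  {"slide":[-16,-2,120],"angular":[0,9.4,-1.8],"fingers":0.5},
  {"slide":[-16,-2,140],"angular":[0,9.4,-1.8],"fingers":0.5},
  {"slide":[-16,-2,151],"angular":[0,9.4,-1.8],"fingers":0.5},
  {"slide":[-16,-2,151],"angular":[0,9.4,-1.8],"fingers":0.5},
  {"slide":[-16,-2,151],"angular":[0,9.4,-1.8],"fingers":0.5},
])

```text
clock: 15.13
tcp_pos: [0.6663, -0.4588, 0.0164]
orientation: [0.001, 0.194, 0.981, -0.0]
wrist_force: [-0.2, -1.0, 0.6]
finger_gap: 0.0429
grip_force: 0.0
```

jog_arm([
  {"slide":[0,0,0],"angular":[0,0,0],"fingers":1},
  {"slide":[0,0,0],"angular":[0,0,0],"fingers":1},
  {"slide":[0,0,0],"angular":[0,0,0],"fingers":1},
  {"slide":[0,0,0],"angular":[0,0,0],"fingers":1},
  {"slide":[0,0,0],"angular":[0,0,0],"fingers":1},
  {"slide":[0,0,-15],"angular":[0,0,0],"fingers":1},
  {"slide":[0,0,-45],"angular":[0,0,0],"fingers":1},
  {"slide":[0,0,-80],"angular":[0,0,0],"fingers":1},
  {"slide":[0,0,-110],"angular":[0,0,0],"fingers":1},
  {"slide":[0,0,-140],"angular":[0,0,0],"fingers":1},
])

```text
clock: 15.97
tcp_pos: [0.667, -0.459, 0.1573]
orientation: [0.001, 0.194, 0.981, -0.0]
wrist_force: [0.5, -0.7, -0.2]
finger_gap: 0.0091
grip_force: 59.2
```

```bash
python3 - <<'E'
from kin import *
np.set_printoptions(precision=3,suppress=True)
p,T,s=shot('wrist'); print(s['tcp_pos'],deg(s),s['finger_gap'],s['grip_force'],s['joint_pos'])
save(p,'w8')
Rm=tip(-90,20); ax=np.array([0,-1,0])
foot=CR-.012*ax+.010*Rm[:,1]+[0,0,.16]; q=tool_tcp(foot,Rm,.1); print(q)
plan([.6,-.36,.30],down(90)); plan(q,Rm)
E
```

```text
[ 0.667 -0.459  0.157] [-179.97    0.07  157.64] 0.009074349433723393 59.19766902923584 [-0.702  0.858  0.758  1.47  -0.    -0.311]
[ 0.528 -0.389  0.256]
slide [ 100.3   66.3 -136. ] ang [ 0.2  0.6 67.6] dist 182 rot 68
slide [156.5  12.6 -92.4] ang [ 41.2 -60.7  58.5] dist 182 rot 94
```

jog_arm([
  {"slide":[30,20,-50],"angular":[0,0,6],"fingers":1},
  {"slide":[60,40,-80],"angular":[0,0,68],"fingers":1},
  {"slide":[90,60,-110],"angular":[0,0,68],"fingers":1},
  {"slide":[100,66,-136],"angular":[0,0,68],"fingers":1},
  {"slide":[100,66,-136],"angular":[0,0,68],"fingers":1},
  {"slide":[100,66,-136],"angular":[0,0,68],"fingers":1},
  {"slide":[100,66,-136],"angular":[0,0,68],"fingers":1},
  {"slide":[100,66,-136],"angular":[0,0,68],"fingers":1},
  {"slide":[100,66,-136],"angular":[0,0,68],"fingers":1},
  {"slide":[100,66,-136],"angular":[0,0,68],"fingers":1},
])

```text
clock: 16.85
tcp_pos: [0.5996, -0.3598, 0.2914]
orientation: [0.0, 0.711, 0.703, -0.0]
wrist_force: [-0.2, 0.7, -1.4]
finger_gap: 0.0095
grip_force: 59.2
```

jog_arm([
  {"slide":[-10,-20,10],"angular":[0,-70,0],"fingers":1},
  {"slide":[-20,-40,20],"angular":[0,-70,0],"fingers":1},
  {"slide":[-29,-72,30],"angular":[0,-70,0],"fingers":1},
  {"slide":[-29,-72,44],"angular":[0,-70,0],"fingers":1},
  {"slide":[-29,-72,44],"angular":[0,-70,0],"fingers":1},
  {"slide":[-29,-72,44],"angular":[0,-70,0],"fingers":1},
  {"slide":[-29,-72,44],"angular":[0,-70,0],"fingers":1},
  {"slide":[-29,-72,44],"angular":[0,-70,0],"fingers":1},
  {"slide":[-29,-72,44],"angular":[0,-70,0],"fingers":1},
  {"slide":[-29,-72,44],"angular":[0,-70,0],"fingers":1},
])

```text
clock: 17.68
tcp_pos: [0.5282, -0.3878, 0.2468]
orientation: [0.395, 0.587, 0.585, -0.396]
wrist_force: [1.7, -0.4, -1.2]
finger_gap: 0.0096
grip_force: 59.2
```

```bash
cat >> h.py <<'E'
def above(lat,L,z=.16,back=.012,phi=-90,pitch=20,ah=.006):
    Rm=tip(phi,pitch); ax=Rm[:,2]*[1,1,0]/np.cos(np.radians(pitch)); foot=CR-back*ax+lat*Rm[:,1]+[0,0,z]; return foot-ah*Rm[:,2]-L*Rm[:,0],Rm
E
python3 - <<'E'
from h import *
np.set_printoptions(precision=4,suppress=True)
p=read_camera('scene'); s=get_state(); print(s['tcp_pos'],s['finger_gap'],s['grip_force'],s['joint_pos'])
Rm=rot(s['orientation']).as_matrix();f=s['tcp_pos']+.010*Rm[:,2]+.1*Rm[:,0];print('foot',f,proj(p,f),[a['point'] for a in tip_of('loop_tool_foot',p)[:1]])
t=read_camera('top');print(proj(t,f),[a['point'] for a in tip_of('loop_tool_foot',t)[:1]])
plan(*above(.010,.1,ah=.01)); plan(*above(.010,.1,z=.028,ah=.01))
E
```

```text
[ 0.5277 -0.3871  0.2433] 0.009661448478601257 59.22059655189514 [-0.3693  0.2653 -0.6093 -0.037  -1.0481  0.7653]
foot [ 0.5276 -0.3593  0.1467] [228.3971 143.2952] [[225.4, 141.1]]
[471.484  227.9541] []
slide [-9.5 -0.6 -8.3] ang [-0.2 -2.4  0.1] dist 13 rot 2
slide [112.6  -0.2  41.9] ang [-0.2 -2.4  0.1] dist 120 rot 2
```

The pose is right. Lower, release and back out.

jog_arm([
  {"slide":[0,0,0],"angular":[0,-2.4,0],"fingers":1},
  {"slide":[25,0,9],"angular":[0,-2.4,0],"fingers":1},
  {"slide":[50,0,18],"angular":[0,-2.4,0],"fingers":1},
  {"slide":[75,0,28],"angular":[0,-2.4,0],"fingers":1},
  {"slide":[95,0,36],"angular":[0,-2.4,0],"fingers":1},
  {"slide":[106,0,40],"angular":[0,-2.4,0],"fingers":1},
  {"slide":[113,0,42],"angular":[0,-2.4,0],"fingers":1},
  {"slide":[113,0,42],"angular":[0,-2.4,0],"fingers":1},
  {"slide":[113,0,42],"angular":[0,-2.4,0],"fingers":1},
])

```text
clock: 18.63
tcp_pos: [0.5299, -0.3865, 0.127]
orientation: [0.406, 0.58, 0.577, -0.407]
wrist_force: [0.6, -0.1, -0.5]
finger_gap: 0.0094
grip_force: 59.2
```

```bash
python3 - <<'E'
from h import *
np.set_printoptions(precision=4,suppress=True)
p=read_camera('scene'); s=get_state(); print(s['tcp_pos'],s['finger_gap'],s['grip_force'],s['joint_pos'],s['wrist_force'])
cv2.imwrite('pics/s9.png',cv2.resize(p['color'][80:250,150:350,::-1],None,fx=3,fy=3))
E
```

```text
[ 0.53   -0.3864  0.1275] 0.009782516946600145 59.22532081604004 [-0.3597  0.4911 -0.7238 -0.4156 -1.0804  0.7388] [ 0.1887  0.5104 -0.117 ]
```

View pics/s9.png

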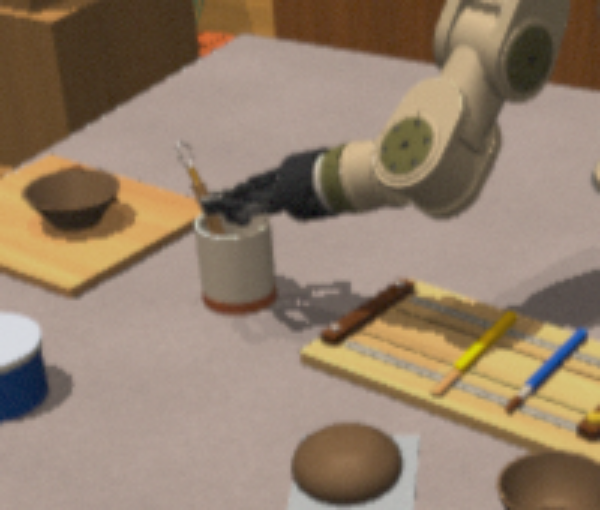

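The loop tool's handle is inside the crock (crop (225,230)) and its head is up. Release it and retreat towards the knife.

jog_arm([
  {"slide":[0,0,0],"angular":[0,0,0],"fingers":0.65},
  {"slide":[0,0,0],"angular":[0,0,0],"fingers":0.65},
  {"slide":[0,0,0],"angular":[0,0,0],"fingers":0.65},
  {"slide":[0,0,-10],"angular":[0,0,0],"fingers":0.65},
  {"slide":[0,0,-35],"angular":[0,0,0],"fingers":0.65},
  {"slide":[0,0,-75],"angular":[0,0,0],"fingers":0.65},
  {"slide":[-10,0,-110],"angular":[0,0,0],"fingers":0.65},
  {"slide":[-50,0,-120],"angular":[0,0,0],"fingers":0.5},
  {"slide":[-80,0,-130],"angular":[0,0,0],"fingers":0.5},
  {"slide":[-80,0,-130],"angular":[0,0,0],"fingers":0.5},
])

```text
clock: 19.52
tcp_pos: [0.5329, -0.2902, 0.2542]
orientation: [0.411, 0.581, 0.574, -0.405]
wrist_force: [2.0, -0.9, 0.3]
finger_gap: 0.0431
grip_force: 0.0
```

```bash
python3 - <<'E'
from h import *
np.set_printoptions(precision=4,suppress=True)
s=get_state(); print(s['tcp_pos'],s['finger_gap'])
for n in('top','scene'):
    p=read_camera(n); print(n,[(np.round(a['point']),round(a['p'],2)) for a in look_for('loop_tool',p)[:2]],proj(p,CR+[0,0,.1]),[a['point'] for a in tip_of('crock',p)[:1]],proj(p,CR))
plan([.575,-.053,.20],down(177))
E
```

```text
[ 0.5329 -0.2902  0.2542] 0.04311702737362463
top [(array([485., 229.]), 0.82), (array([158., 274.]), 0.67)] [470.1441 233.6595] [[451.0, 235.5]] [456.4866 235.9589]
scene [(array([217., 152.]), 0.48)] [227.9638 153.9318] [[231.9, 178.2]] [230.5911 179.3274]
slide [ 121.1   46.  -208.8] ang [-53.   55.3 -75.1] dist 246 rot 107
```

jog_arm([
  {"slide":[0,0,-40],"angular":[-35,37,-50],"fingers":0.5},
  {"slide":[20,5,-80],"angular":[-35,37,-50],"fingers":0.5},
  {"slide":[40,15,-120],"angular":[-35,37,-50],"fingers":0.5},
  {"slide":[70,25,-150],"angular":[-35,37,-50],"fingers":0.5},
  {"slide":[100,35,-180],"angular":[-35,37,-50],"fingers":0.5},
  {"slide":[121,46,-209],"angular":[-35,37,-50],"fingers":0.5},
  {"slide":[121,46,-209],"angular":[-35,37,-50],"fingers":0.5},
  {"slide":[121,46,-209],"angular":[-35,37,-50],"fingers":0.5},
  {"slide":[121,46,-209],"angular":[-35,37,-50],"fingers":0.5},
  {"slide":[121,46,-209],"angular":[-35,37,-50],"fingers":0.5},
])

```text
clock: 20.65
tcp_pos: [0.5752, -0.0521, 0.2002]
orientation: [0.152, 0.239, 0.946, -0.155]
wrist_force: [0.3, 0.0, 0.0]
finger_gap: 0.0426
grip_force: 0.0
```

```bash
python3 - <<'E'
from h import *
s=get_state(); print(s['tcp_pos'])
plan([.575,-.053,.15],down(177))
E
```

```text
[ 0.57519871 -0.05213851  0.20024394]
slide [18.  10.3 45.8] ang [-17.6  18.2 -24.9] dist 50 rot 36
```

jog_arm([
  {"slide":[0,0,0],"angular":[-17.6,18.2,-24.9],"fingers":0.5},
  {"slide":[0,0,0],"angular":[-17.6,18.2,-24.9],"fingers":0.5},
  {"slide":[18,10,46],"angular":[-17.6,18.2,-24.9],"fingers":0.5},
  {"slide":[18,10,46],"angular":[-17.6,18.2,-24.9],"fingers":0.5},
  {"slide":[18,10,46],"angular":[-17.6,18.2,-24.9],"fingers":0.5},
  {"slide":[18,10,46],"angular":[-17.6,18.2,-24.9],"fingers":0.5},
  {"slide":[18,10,46],"angular":[-17.6,18.2,-24.9],"fingers":0.5},
])

```text
clock: 21.23
tcp_pos: [0.5761, -0.0555, 0.1493]
orientation: [0.001, 0.031, 1.0, -0.002]
wrist_force: [0.2, 0.2, -0.3]
finger_gap: 0.0428
grip_force: 0.0
```

```bash
python3 - <<'E'
from h import *
np.set_printoptions(precision=4,suppress=True)
p,T,s=shot('wrist'); save(p,'w10'); print(s['clock'],s['tcp_pos'],deg(s))
o=[]
for t in ['wood_knife','wood_knife_foot','brush','brush_foot']:
    r=[(np.round(a['point'],1),round(a['p'],2),np.round(onz(p,a['point'],.024,T)[:2],4)) for a in tip_of(t,p)[:2]];print(t,r)
    if 'foot' in t and r: 
        f=r[0][2]
# axis of the yellow handle by colour
hsv=cv2.cvtColor(p['color'],cv2.COLOR_RGB2HSV)
m=cv2.inRange(hsv,(27,170,80),(33,255,255)); m[:, :150]=0
n,l,st,c=cv2.connectedComponentsWithStats(m); i=1+np.argmax(st[1:,4]); ys,xs=np.where(l==i); print(st[i])
for y in (ys.min()+5,ys.max()-5): print(onz(p,[xs[ys==y].mean(),y],.030,T)[:2])
E
```

```text
21.2333 [ 0.5761 -0.0555  0.1493] [-179.79    0.12  176.41]
wood_knife [(array([174.9, 151.5]), 0.46, array([ 0.5223, -0.1873]))]
wood_knife_foot [(array([328.4,  67.6]), 0.64, array([ 0.4648, -0.0451]))]
brush [(array([413.6, 169.7]), 0.69, array([0.5541, 0.0239]))]
brush_foot [(array([428.1,  70.1]), 0.74, array([0.4679, 0.0383]))]
[319  68  12  67 517]
[ 0.4696 -0.0501]
[ 0.515  -0.0518]
```

The grasp line is good, within 2 mm. Descend, grip, lift, yaw and tip.

jog_arm([
  {"slide":[-1,1,40],"angular":[0,0,0],"fingers":0.5},
  {"slide":[-1,1,80],"angular":[0,0,0],"fingers":0.5},
  {"slide":[-1,1,108],"angular":[0,0,0],"fingers":0.5},
  {"slide":[-1,1,118],"angular":[0,0,0],"fingers":0.5},
  {"slide":[-1,1,118],"angular":[0,0,0],"fingers":0.5},
  {"slide":[-1,1,118],"angular":[0,0,0],"fingers":1},
  {"slide":[-1,1,118],"angular":[0,0,0],"fingers":1},
  {"slide":[-1,1,118],"angular":[0,0,0],"fingers":1},
  {"slide":[-1,1,118],"angular":[0,0,0],"fingers":1},
  {"slide":[-1,1,118],"angular":[0,0,0],"fingers":1},
])

```text
clock: 22.32
tcp_pos: [0.5796, -0.054, 0.0362]
orientation: [0.005, 0.029, 1.0, -0.002]
wrist_force: [-1.5, 0.4, 7.3]
finger_gap: 0.0093
grip_force: 59.4
```

jog_arm([
  {"slide":[0,0,-20],"angular":[0,0,0],"fingers":1},
  {"slide":[0,0,-50],"angular":[0,0,0],"fingers":1},
  {"slide":[0,0,-90],"angular":[0,0,0],"fingers":1},
  {"slide":[0,0,-130],"angular":[0,0,43],"fingers":1},
  {"slide":[0,0,-160],"angular":[0,0,43],"fingers":1},
  {"slide":[0,0,-170],"angular":[0,0,43],"fingers":1},
  {"slide":[0,0,-170],"angular":[0,0,43],"fingers":1},
  {"slide":[0,0,-170],"angular":[0,0,43],"fingers":1},
  {"slide":[0,0,-170],"angular":[0,0,43],"fingers":1},
  {"slide":[0,0,-170],"angular":[0,0,43],"fingers":1},
])

```text
clock: 23.15
tcp_pos: [0.5773, -0.0533, 0.2049]
orientation: [0.004, 0.395, 0.919, -0.0]
wrist_force: [0.9, 0.4, -0.0]
finger_gap: 0.0092
grip_force: 58.6
```

jog_arm([
  {"slide":[-20,-15,-30],"angular":[0,0,43.4],"fingers":1},
  {"slide":[-50,-40,-55],"angular":[0,0,43.4],"fingers":1},
  {"slide":[-80,-60,-75],"angular":[0,0,43.4],"fingers":1},
  {"slide":[-110,-85,-90],"angular":[0,0,43.4],"fingers":1},
  {"slide":[-140,-110,-90],"angular":[0,0,43.4],"fingers":1},
  {"slide":[-170,-130,-90],"angular":[0,0,43.4],"fingers":1},
  {"slide":[-194,-150,-90],"angular":[0,0,43.4],"fingers":1},
  {"slide":[-194,-150,-90],"angular":[0,0,43.4],"fingers":1},
  {"slide":[-194,-150,-90],"angular":[0,0,43.4],"fingers":1},
])

```text
clock: 23.9
tcp_pos: [0.6015, -0.2989, 0.2938]
orientation: [0.002, 0.706, 0.709, 0.0]
wrist_force: [-0.1, 0.8, -1.6]
finger_gap: 0.0092
grip_force: 58.7
```

```bash
python3 - <<'E'
from h import *
np.set_printoptions(precision=4,suppress=True)
p,T,s=shot('wrist');print(s['clock'],s['tcp_pos'],deg(s),s['finger_gap'],s['grip_force'],s['joint_pos'])
Rm=rot(s['orientation']).as_matrix()
for ah in(.006,.010):
  for L in(.11,.113,.12): print(ah,L,proj(p,s['tcp_pos']+ah*Rm[:,2]+L*Rm[:,0],T))
print([(a['point'],a['p']) for a in tip_of('wood_knife_foot',p)[:2]])
plan(*above(-.010,.113))
E
```

```text
23.9 [ 0.6015 -0.2989  0.2938] [179.78   0.16  90.25] 0.009240185535153926 58.71356785297394 [-0.5804  0.5105  0.4674  1.523  -0.0002  0.9859]
0.006 0.11 [323.1866  43.006 ]
0.006 0.113 [323.1836  36.4972]
0.006 0.12 [323.1768  21.5398]
0.01 0.11 [323.199   44.6008]
0.01 0.113 [323.1961  38.2627]
0.01 0.12 [323.1894  23.6859]
[([322.5, 32.7], 0.97)]
slide [-96.  -94.4  26.1] ang [  0.4 -69.8   0.2] dist 137 rot 70
```

jog_arm([
  {"slide":[-10,-20,5],"angular":[0,-70,0],"fingers":1},
  {"slide":[-30,-40,10],"angular":[0,-70,0],"fingers":1},
  {"slide":[-60,-70,18],"angular":[0,-70,0],"fingers":1},
  {"slide":[-80,-90,22],"angular":[0,-70,0],"fingers":1},
  {"slide":[-96,-100,26],"angular":[0,-70,0],"fingers":1},
  {"slide":[-96,-100,26],"angular":[0,-70,0],"fingers":1},
  {"slide":[-96,-100,26],"angular":[0,-70,0],"fingers":1},
  {"slide":[-96,-100,26],"angular":[0,-70,0],"fingers":1},
  {"slide":[-96,-100,26],"angular":[0,-70,0],"fingers":1},
  {"slide":[-96,-100,26],"angular":[0,-70,0],"fingers":1},
])

```text
clock: 24.83
tcp_pos: [0.5036, -0.3911, 0.2683]
orientation: [0.401, 0.582, 0.588, -0.394]
wrist_force: [0.8, -0.3, -0.9]
finger_gap: 0.0098
grip_force: 58.8
```

```bash
python3 - <<'E'
from h import *
np.set_printoptions(precision=4,suppress=True)
s=get_state();print(s['clock'],s['tcp_pos'],s['finger_gap'],s['grip_force'],s['joint_pos'])
plan(*above(-.016,.115)); plan(*above(-.016,.115,z=.024))
p=read_camera('top'); a=look_for('loop_tool',p)[:1]; print(a,[onz(p,a[0]['point'],z)[:2] for z in(.12,.16)] if a else 0)
E
```

```text
24.8333 [ 0.5036 -0.3911  0.2683] 0.009759708148910343 58.804142475128174 [-0.3957  0.1852 -0.6583 -0.0596 -1.0226  0.7079]
slide [-2.6 -1.6  1.7] ang [ 0.7 -1.6  0.1] dist 4 rot 2
slide [123.8  -2.   51.7] ang [ 0.7 -1.6  0.1] dist 134 rot 2
[] 0
```

jog_arm([
  {"slide":[0,-2,0],"angular":[0,-1.6,0],"fingers":1},
  {"slide":[28,-2,12],"angular":[0,-1.6,0],"fingers":1},
  {"slide":[56,-2,24],"angular":[0,-1.6,0],"fingers":1},
  {"slide":[84,-2,35],"angular":[0,-1.6,0],"fingers":1},
  {"slide":[106,-2,44],"angular":[0,-1.6,0],"fingers":1},
  {"slide":[118,-2,49],"angular":[0,-1.6,0],"fingers":1},
  {"slide":[123,-2,51],"angular":[0,-1.6,0],"fingers":1},
  {"slide":[123,-2,51],"angular":[0,-1.6,0],"fingers":1},
])

```text
clock: 25.6
tcp_pos: [0.503, -0.3957, 0.1336]
orientation: [0.406, 0.578, 0.583, -0.402]
wrist_force: [0.2, 0.9, -0.8]
finger_gap: 0.0096
grip_force: 58.8
```

jog_arm([
  {"slide":[0,0,0],"angular":[0,0,0],"fingers":0.75},
  {"slide":[0,0,0],"angular":[0,0,0],"fingers":0.75},
  {"slide":[0,0,0],"angular":[0,0,0],"fingers":0.75},
  {"slide":[0,0,-10],"angular":[0,0,0],"fingers":0.75},
  {"slide":[0,0,-35],"angular":[0,0,0],"fingers":0.75},
  {"slide":[0,0,-75],"angular":[0,0,0],"fingers":0.75},
  {"slide":[-10,0,-110],"angular":[0,0,0],"fingers":0.65},
  {"slide":[-50,0,-120],"angular":[0,0,0],"fingers":0.5},
  {"slide":[-80,0,-130],"angular":[0,0,0],"fingers":0.5},
  {"slide":[-80,0,-130],"angular":[0,0,0],"fingers":0.5},
])

```text
clock: 26.43
tcp_pos: [0.5049, -0.3016, 0.2644]
orientation: [0.413, 0.581, 0.577, -0.399]
wrist_force: [1.0, -0.2, 0.7]
finger_gap: 0.0427
grip_force: 0.0
```

```bash
python3 - <<'E'
from h import *
np.set_printoptions(precision=4,suppress=True)
s=get_state(); print(s['tcp_pos'],s['finger_gap'])
for n in('top','scene'):
    p=read_camera(n)
    for t in('loop_tool','wood_knife','crock'): print(n,t,[(np.round(a['point']),round(a['p'],2)) for a in look_for(t,p)[:2]])
    if n=='scene': cv2.imwrite('pics/s11.png',cv2.resize(p['color'][90:210,170:330,::-1],None,fx=3,fy=3))
plan([.575,.024,.20],down(175))
E
```

```text
[ 0.5049 -0.3016  0.2644] 0.04270395514601603
top loop_tool [(array([478., 228.]), 0.8)]
top wood_knife [(array([482., 240.]), 0.66)]
top crock [(array([464., 233.]), 0.96), (array([298., 214.]), 0.53)]
scene loop_tool [(array([217., 151.]), 0.49)]
scene wood_knife [(array([332., 202.]), 0.53), (array([217., 143.]), 0.39)]
scene crock [(array([232., 168.]), 0.68), (array([332., 202.]), 0.25)]
slide [ 162.3   76.5 -286.7] ang [-50.9  56.  -73.2] dist 338 rot 105
```

View pics/s11.png

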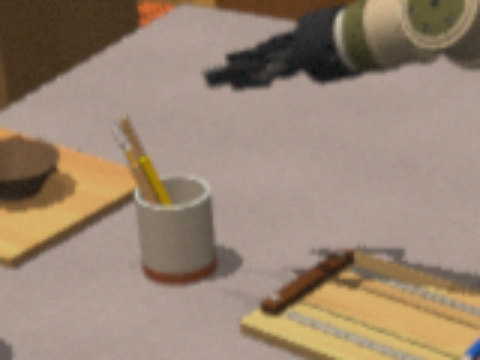

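Both tools stand in the crock, heads up at crop (120,130). Next is the brush.

jog_arm([
  {"slide":[0,0,-40],"angular":[-34,37.3,-49],"fingers":0.5},
  {"slide":[20,8,-80],"angular":[-34,37.3,-49],"fingers":0.5},
  {"slide":[40,16,-120],"angular":[-34,37.3,-49],"fingers":0.5},
  {"slide":[70,30,-155],"angular":[-34,37.3,-49],"fingers":0.5},
  {"slide":[95,42,-185],"angular":[-34,37.3,-49],"fingers":0.5},
  {"slide":[120,55,-215],"angular":[-34,37.3,-49],"fingers":0.5},
  {"slide":[140,66,-250],"angular":[-34,37.3,-49],"fingers":0.5},
  {"slide":[162,76,-287],"angular":[-34,37.3,-49],"fingers":0.5},
  {"slide":[162,76,-287],"angular":[-34,37.3,-49],"fingers":0.5},
  {"slide":[162,76,-287],"angular":[-34,37.3,-49],"fingers":0.5},
])

```text
clock: 27.67
tcp_pos: [0.5758, 0.0277, 0.2002]
orientation: [0.153, 0.245, 0.945, -0.151]
wrist_force: [-0.2, -0.2, -0.2]
finger_gap: 0.0427
grip_force: 0.0
```

```bash
python3 - <<'E'
from h import *
s=get_state(); print(s['tcp_pos'])
plan([.579,.026,.13],down(174))
E
```

```text
[0.57580486 0.02772501 0.20015108]
slide [22.1 15.  65. ] ang [-16.7  18.7 -22.7] dist 70 rot 34
```

jog_arm([
  {"slide":[0,0,0],"angular":[-16.7,18.7,-22.7],"fingers":0.5},
  {"slide":[0,0,0],"angular":[-16.7,18.7,-22.7],"fingers":0.5},
  {"slide":[22,15,65],"angular":[-16.7,18.7,-22.7],"fingers":0.5},
  {"slide":[22,15,65],"angular":[-16.7,18.7,-22.7],"fingers":0.5},
  {"slide":[22,15,65],"angular":[-16.7,18.7,-22.7],"fingers":0.5},
  {"slide":[22,15,65],"angular":[-16.7,18.7,-22.7],"fingers":0.5},
  {"slide":[22,15,65],"angular":[-16.7,18.7,-22.7],"fingers":0.5},
])

```text
clock: 28.25
tcp_pos: [0.5791, 0.0211, 0.1304]
orientation: [0.002, 0.059, 0.998, -0.002]
wrist_force: [-0.2, -0.1, 0.4]
finger_gap: 0.0426
grip_force: 0.0
```

```bash
python3 - <<'E'
from h import *
np.set_printoptions(precision=4,suppress=True)
p,T,s=shot('wrist'); print(s['clock'],s['tcp_pos'],deg(s))
for t in ['brush','brush_foot']: print(t,[(np.round(a['point'],1),round(a['p'],2),np.round(onz(p,a['point'],.024,T)[:2],4)) for a in tip_of(t,p)[:2]])
hsv=cv2.cvtColor(p['color'],cv2.COLOR_RGB2HSV)
m=cv2.inRange(hsv,(105,150,40),(125,255,255)); m[:,:150]=0;m[:,480:]=0;m[300:]=0
n,l,st,c=cv2.connectedComponentsWithStats(m); i=1+np.argmax(st[1:,4]); ys,xs=np.where(l==i); print(st[i])
for y in (ys.min()+4,ys.max()-8): print(onz(p,[xs[ys==y].mean(),y],.030,T)[:2])
E
```

```text
28.25 [0.5791 0.0211 0.1304] [-179.79    0.22  173.29]
brush [(array([331.6, 173.9]), 0.83, array([0.5532, 0.03  ])), (array([426.7, 340.8]), 0.63, array([0.748 , 0.1143]))]
brush_foot [(array([329.6,  63. ]), 0.95, array([0.4674, 0.0383])), (array([428.6, 189.7]), 0.68, array([0.5751, 0.1089]))]
[ 323   63   17  164 2317]
[0.4711 0.0381]
[0.588 0.026]
```

jog_arm([
  {"slide":[0,5,40],"angular":[0,0,0],"fingers":0.5},
  {"slide":[0,5,75],"angular":[0,0,0],"fingers":0.5},
  {"slide":[0,5,92],"angular":[0,0,0],"fingers":0.5},
  {"slide":[0,5,98],"angular":[0,0,0],"fingers":0.5},
  {"slide":[0,5,98],"angular":[0,0,0],"fingers":0.5},
  {"slide":[0,5,98],"angular":[0,0,0],"fingers":1},
  {"slide":[0,5,98],"angular":[0,0,0],"fingers":1},
  {"slide":[0,5,98],"angular":[0,0,0],"fingers":1},
  {"slide":[0,5,98],"angular":[0,0,0],"fingers":1},
  {"slide":[0,5,98],"angular":[0,0,0],"fingers":1},
])

```text
clock: 29.23
tcp_pos: [0.5817, 0.0269, 0.0362]
orientation: [0.005, 0.057, 0.998, -0.001]
wrist_force: [-1.3, 0.1, 6.5]
finger_gap: 0.0092
grip_force: 59.1
```

jog_arm([
  {"slide":[0,0,-20],"angular":[0,0,0],"fingers":1},
  {"slide":[0,0,-50],"angular":[0,0,0],"fingers":1},
  {"slide":[0,0,-90],"angular":[0,0,0],"fingers":1},
  {"slide":[0,0,-130],"angular":[0,0,41.6],"fingers":1},
  {"slide":[0,0,-160],"angular":[0,0,41.6],"fingers":1},
  {"slide":[0,0,-170],"angular":[0,0,41.6],"fingers":1},
  {"slide":[0,0,-170],"angular":[0,0,41.6],"fingers":1},
  {"slide":[0,0,-170],"angular":[0,0,41.6],"fingers":1},
  {"slide":[0,0,-170],"angular":[0,0,41.6],"fingers":1},
  {"slide":[0,0,-170],"angular":[0,0,41.6],"fingers":1},
])

```text
clock: 30.07
tcp_pos: [0.5795, 0.0272, 0.205]
orientation: [0.004, 0.409, 0.913, -0.0]
wrist_force: [0.4, -1.0, -0.9]
finger_gap: 0.0094
grip_force: 58.7
```

jog_arm([
  {"slide":[-25,-20,-25],"angular":[0,0,41.6],"fingers":1},
  {"slide":[-50,-40,-50],"angular":[0,0,41.6],"fingers":1},
  {"slide":[-80,-62,-70],"angular":[0,0,41.6],"fingers":1},
  {"slide":[-110,-86,-85],"angular":[0,0,41.6],"fingers":1},
  {"slide":[-140,-109,-90],"angular":[0,0,41.6],"fingers":1},
  {"slide":[-170,-133,-90],"angular":[0,0,41.6],"fingers":1},
  {"slide":[-200,-156,-90],"angular":[0,0,41.6],"fingers":1},
  {"slide":[-230,-180,-90],"angular":[0,0,41.6],"fingers":1},
  {"slide":[-257,-201,-90],"angular":[0,0,41.6],"fingers":1},
  {"slide":[-257,-201,-90],"angular":[0,0,41.6],"fingers":1},
])

```text
clock: 30.9
tcp_pos: [0.6002, -0.3048, 0.2937]
orientation: [0.003, 0.706, 0.708, -0.0]
wrist_force: [-0.7, 1.1, -1.9]
finger_gap: 0.0091
grip_force: 58.8
```

```bash
python3 - <<'E'
from h import *
np.set_printoptions(precision=4,suppress=True)
p,T,s=shot('wrist');print(s['clock'],s['tcp_pos'],deg(s),s['finger_gap'],s['grip_force'],s['joint_pos'])
Rm=rot(s['orientation']).as_matrix()
for L in(.105,.112,.12): print(L,proj(p,s['tcp_pos']+.008*Rm[:,2]+L*Rm[:,0],T))
print([(a['point'],a['p']) for a in tip_of('brush_foot',p)[:2]])
plan(*above(0,.113,z=.165,back=.022,pitch=15))
from kin import ik
for z in(.165,.025): 
    q=above(0,.113,z=z,back=.022,pitch=15); print(ik(*q,[[-.39,.3,-.7,-.3,-1.1,.6]]))
E
```

```text
30.9 [ 0.6002 -0.3048  0.2937] [179.74   0.31  90.1 ] 0.009134266169127311 58.75330924987793 [-0.5882  0.5121  0.4696  1.5217 -0.0019  0.9809]
0.105 [323.1972  54.6279]
0.112 [323.1903  39.5285]
0.12 [323.1826  22.6286]
[([320.5, 37.3], 0.59), ([247.1, 254.4], 0.19)]
slide [-73.5 -82.7  18.4] ang [  0.4 -74.9   0.1] dist 112 rot 75
(np.float64(2.317787440992548e-11), array([-0.3321,  0.2423, -0.6938, -0.2481, -1.151 ,  0.6439]))
(np.float64(1.724649282721263e-08), array([-0.3321,  0.52  , -0.8029, -0.6349, -1.151 ,  0.6439]))
```

jog_arm([
  {"slide":[-10,-20,0],"angular":[0,-75,0],"fingers":1},
  {"slide":[-30,-40,0],"angular":[0,-75,0],"fingers":1},
  {"slide":[-50,-60,0],"angular":[0,-75,0],"fingers":1},
  {"slide":[-65,-75,10],"angular":[0,-75,0],"fingers":1},
  {"slide":[-73,-83,18],"angular":[0,-75,0],"fingers":1},
  {"slide":[-73,-83,18],"angular":[0,-75,0],"fingers":1},
  {"slide":[-73,-83,18],"angular":[0,-75,0],"fingers":1},
  {"slide":[-73,-83,18],"angular":[0,-75,0],"fingers":1},
  {"slide":[-73,-83,18],"angular":[0,-75,0],"fingers":1},
  {"slide":[-73,-83,18],"angular":[0,-75,0],"fingers":1},
])

```text
clock: 31.83
tcp_pos: [0.5194, -0.3693, 0.2766]
orientation: [0.404, 0.58, 0.586, -0.397]
wrist_force: [1.6, -0.0, -0.3]
finger_gap: 0.0093
grip_force: 58.8
```

```bash
python3 - <<'E'
from h import *
np.set_printoptions(precision=4,suppress=True)
s=get_state();print(s['clock'],s['tcp_pos'],s['finger_gap'],s['grip_force'],s['joint_pos'])
plan(*above(0,.113,z=.165,back=.022,pitch=15)); plan(*above(0,.113,z=.027,back=.022,pitch=15))
p=read_camera('top')
for t in('loop_tool','wood_knife'):
    for a in look_for(t,p)[:1]: print(t,a['p'],onz(p,a['point'],.14)[:2])
print([(a['point'],onz(p,a['point'],0)) for a in tip_of('crock',p)[:1]])
E
```

```text
31.8333 [ 0.5194 -0.3693  0.2766] 0.009313255382102238 58.823527693748474 [-0.3435  0.1962 -0.61    0.0277 -1.0636  0.7699]
slide [-0.6 -1.5  4.2] ang [ 0.7 -6.1  0.1] dist 5 rot 6
slide [128.1  -1.9  53.8] ang [ 0.7 -6.1  0.1] dist 139 rot 6
loop_tool 0.45 [0.5593 0.033 ]
wood_knife 0.45 [ 0.5063 -0.4387]
[([326.6, 218.7], array([ 0.5575, -0.0489,  0.    ]))]
```

jog_arm([
  {"slide":[0,-2,4],"angular":[0,-6,0],"fingers":1},
  {"slide":[28,-2,14],"angular":[0,-6,0],"fingers":1},
  {"slide":[56,-2,25],"angular":[0,-6,0],"fingers":1},
  {"slide":[84,-2,36],"angular":[0,-6,0],"fingers":1},
  {"slide":[108,-2,46],"angular":[0,-6,0],"fingers":1},
  {"slide":[121,-2,51],"angular":[0,-6,0],"fingers":1},
  {"slide":[128,-2,54],"angular":[0,-6,0],"fingers":1},
  {"slide":[128,-2,54],"angular":[0,-6,0],"fingers":1},
])

```text
clock: 32.7
tcp_pos: [0.5193, -0.3768, 0.1363]
orientation: [0.431, 0.561, 0.564, -0.426]
wrist_force: [-0.9, 0.0, -0.0]
finger_gap: 0.0094
grip_force: 58.8
```

jog_arm([
  {"slide":[0,0,0],"angular":[0,0,0],"fingers":0.75},
  {"slide":[0,0,0],"angular":[0,0,0],"fingers":0.75},
  {"slide":[0,0,0],"angular":[0,0,0],"fingers":0.75},
  {"slide":[0,0,-10],"angular":[0,0,0],"fingers":0.75},
  {"slide":[0,0,-35],"angular":[0,0,0],"fingers":0.75},
  {"slide":[0,0,-75],"angular":[0,0,0],"fingers":0.75},
  {"slide":[-10,0,-110],"angular":[0,0,0],"fingers":0.65},
  {"slide":[-50,0,-130],"angular":[0,0,0],"fingers":0.3},
  {"slide":[-80,0,-150],"angular":[0,0,0],"fingers":0},
  {"slide":[-80,0,-150],"angular":[0,0,0],"fingers":0},
])

```text
clock: 33.53
tcp_pos: [0.5184, -0.2512, 0.2603]
orientation: [0.435, 0.561, 0.562, -0.424]
wrist_force: [1.4, -0.2, 0.3]
finger_gap: 0.0653
grip_force: 0.0
```

```bash
cat >> h.py <<'E'
BD=np.array([.553,-.0287,-.172])
def tiles(p,T=None,z=.014,zone=None):
    "tile faces: find quads by convex mask against table/paper via saturation + red rim"
    hsv=cv2.cvtColor(p['color'],cv2.COLOR_RGB2HSV); out={}
    for t in('tile1','tile2','tile3','tile4'):
        out[t]=[(np.round(a['point'],1),round(a['p'],2),np.round(onz(p,a['point'],0,T)[:2],4)) for a in tip_of(t,p)[:5]]
    return out
E
python3 - <<'E'
from h import *
np.set_printoptions(precision=4,suppress=True)
s=get_state(); print(s['tcp_pos'],s['finger_gap'])
q=read_camera('scene'); cv2.imwrite('pics/s12.png',cv2.resize(q['color'][90:210,170:330,::-1],None,fx=3,fy=3))
print('brush',[(np.round(a['point']),round(a['p'],2)) for a in look_for('brush',q)[:1]])
p=read_camera('top'); print(tiles(p)['tile1']); np.save('top.npy',p['color'])
B=BD
for n in('place1','place2','place3','place4','stop_face','block_face','block_knob'):
    y={'place1':-.13,'place2':-.07,'place3':-.01,'place4':.05,'stop_face':-.16,'block_face':.16,'block_knob':.171}[n]
    print(n,np.round(bp(B,[0,y]),4),[ (np.round(onz(p,a['point'],.045 if 'knob' in n else .018)[:2],4),round(a['p'],2)) for a in tip_of(n,p)[:4]])
plan([.47,.28,.28],down(170))
E
```

```text
[ 0.5184 -0.2512  0.2603] 0.06528986494686136
brush [(array([222., 148.]), 0.63)]
[(array([143.7, 224.1]), 0.81, array([0.5392, 0.4033])), (array([159.9, 273.8]), 0.73, array([0.4181, 0.3572])), (array([199.3, 221.6]), 0.7, array([0.5468, 0.2665])), (array([209.1, 267.2]), 0.59, array([0.4352, 0.2381]))]
place1 [ 0.5308 -0.1568  0.018 ] [(array([0.5863, 0.1218]), 0.34)]
place2 [ 0.541  -0.0977  0.018 ] [(array([0.5863, 0.1218]), 0.34)]
place3 [ 0.5513 -0.0386  0.018 ] [(array([0.5863, 0.1218]), 0.34)]
place4 [0.5616 0.0206 0.018 ] [(array([0.5863, 0.1218]), 0.34)]
stop_face [ 0.5256 -0.1863  0.018 ] [(array([ 0.5181, -0.365 ]), 0.66)]
block_face [0.5804 0.1289 0.018 ] [(array([0.5508, 0.2593]), 0.6), (array([ 0.5184, -0.3497]), 0.59)]
block_knob [0.5823 0.1398 0.018 ] [(array([0.5792, 0.1212]), 0.71)]
slide [ 115.1  -42.4 -521.3] ang [-51.2  61.8 -67.4] dist 536 rot 105
```

View pics/s12.png

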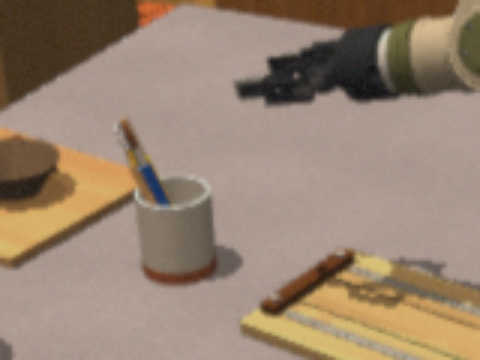

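All three tools are in the crock. I'll straighten up over the board to refine the lane's pose, then fetch the tiles.

```bash
python3 - <<'E'
from h import *
plan([.553,.02,.28],down(80))
E
```

```text
slide [  46.5   38.5 -269.8] ang [ 7.  74.4  8.8] dist 276 rot 75
```

jog_arm([
  {"slide":[10,8,-40],"angular":[7,74.4,8.8],"fingers":0},
  {"slide":[18,15,-80],"angular":[7,74.4,8.8],"fingers":0},
  {"slide":[24,20,-120],"angular":[7,74.4,8.8],"fingers":0},
  {"slide":[30,26,-160],"angular":[7,74.4,8.8],"fingers":0},
  {"slide":[36,31,-200],"angular":[7,74.4,8.8],"fingers":0},
  {"slide":[42,36,-240],"angular":[7,74.4,8.8],"fingers":0},
  {"slide":[46,38,-270],"angular":[7,74.4,8.8],"fingers":0},
  {"slide":[46,38,-270],"angular":[7,74.4,8.8],"fingers":0},
  {"slide":[46,38,-270],"angular":[7,74.4,8.8],"fingers":0},
  {"slide":[46,38,-270],"angular":[7,74.4,8.8],"fingers":0},
])

```text
clock: 35.07
tcp_pos: [0.5543, 0.0238, 0.2823]
orientation: [0.085, 0.749, 0.652, -0.078]
wrist_force: [0.3, -0.8, -1.2]
finger_gap: 0.0854
grip_force: 0.0
```

```bash
cat > lane.py <<'E'
from h import *
from scipy.optimize import least_squares
def lines(p,T,B0):
    "dark line points near predicted lane lines -> refined offset & yaw (board x of each)"
    g=cv2.cvtColor(p['color'],cv2.COLOR_RGB2GRAY).astype(float); pts=[]
    for x0 in(-.03,.03):
        for y in np.arange(-.145,.125,.004):
            xs=np.arange(-.012,.0121,.0005)+x0
            v=np.array([cv2.getRectSubPix(g.astype(np.float32),(1,1),tuple(map(float,proj(p,bp(B0,[x,y]),T))))[0,0] for x in xs])
            i=v.argmin(); med=np.median(v)
            if v[i]<med-25 and (v<med-20).sum()<12: pts.append((x0,y,xs[i]-x0))
    return np.array(pts)
E
python3 - <<'E'
from lane import *
np.set_printoptions(precision=4,suppress=True)
p,T,s=shot('wrist'); save(p,'w13'); print(s['clock'],s['tcp_pos'],deg(s))
P=lines(p,T,BD); print(len(P))
for x0 in(-.03,.03):
    q=P[P[:,0]==x0]; 
    if len(q)>4: print(x0,len(q),np.polyfit(q[:,1],q[:,2],1),np.median(q[:,2]))
for n in('stop_face','block_face','block_knob','place1'):
    print(n,[(np.round(onz(p,a['point'],.045 if 'knob' in n else .018,T)[:2],4),round(a['p'],2)) for a in tip_of(n,p)[:4]])
for q in [bp(BD,c) for c in C]+[bp(BD,[0,-.16])]: print(proj(p,q,T))
E
```

```text
35.0667 [0.5543 0.0238 0.2823] [178.51  13.16  81.87]
135
-0.03 67 [ 0.0095 -0.0021] -0.0024999999999999883
0.03 68 [0.0056 0.0003] 0.00025000000000001063
stop_face [(array([ 0.5198, -0.1968]), 0.91), (array([ 0.5528, -0.0254]), 0.53), (array([ 0.504 , -0.5215]), 0.32)]
block_face [(array([0.5768, 0.1146]), 0.97)]
block_knob [(array([0.5767, 0.1228]), 0.63)]
place1 [(array([0.5612, 0.016 ]), 0.96), (array([ 0.552, -0.042]), 0.63), (array([ 0.5391, -0.1022]), 0.62), (array([ 0.5255, -0.1709]), 0.61)]
[414.3127  12.255 ]
[377.9318 266.6616]
[258.9506 265.3818]
[241.3552   5.1739]
[319.322  250.9794]
```

View pics/w13.png

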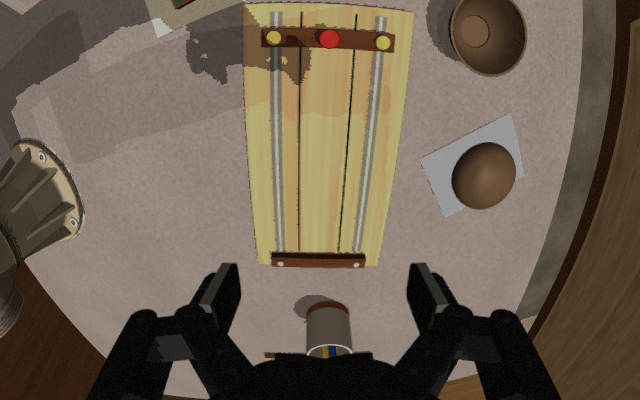

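The lane is clear. Both lines were found and the stop's inner face at (319,251) matches the fitted pose. Next I'll measure the tiles from above.

```bash
sed -i 's/^BD=.*/BD=np.array([.5521,-.0286,-.1795])/' h.py; python3 - <<'E'
from h import *
plan([.495,.37,.28],down(80))
E
```

```text
slide [ 328.6 -106.   -81.6] ang [ 1.4 13.6  1.7] dist 355 rot 14
```

jog_arm([
  {"slide":[40,-12,-10],"angular":[1.4,13.6,1.7],"fingers":0},
  {"slide":[80,-25,-20],"angular":[1.4,13.6,1.7],"fingers":0},
  {"slide":[120,-38,-30],"angular":[1.4,13.6,1.7],"fingers":0},
  {"slide":[160,-52,-40],"angular":[1.4,13.6,1.7],"fingers":0},
  {"slide":[200,-65,-50],"angular":[1.4,13.6,1.7],"fingers":0},
  {"slide":[238,-78,-60],"angular":[1.4,13.6,1.7],"fingers":0},
  {"slide":[275,-90,-70],"angular":[1.4,13.6,1.7],"fingers":0},
  {"slide":[310,-100,-78],"angular":[1.4,13.6,1.7],"fingers":0},
  {"slide":[328,-106,-82],"angular":[1.4,13.6,1.7],"fingers":0},
  {"slide":[328,-106,-82],"angular":[1.4,13.6,1.7],"fingers":0},
])

```text
clock: 36.15
tcp_pos: [0.4926, 0.3747, 0.2795]
orientation: [0.0, 0.763, 0.646, -0.0]
wrist_force: [-0.5, -0.8, -0.2]
finger_gap: 0.0854
grip_force: 0.0
```

```bash
cat > tilefit.py <<'E'
from h import *
from scipy.optimize import minimize
def patch(p,T,c,z,h=.06,n=240):
    g=np.linspace(-h,h,n); X,Y=np.meshgrid(c[0]+g,c[1]+g,indexing='ij')
    uv=np.array([proj(p,[x,y,z],T) for x,y in zip(X.ravel(),Y.ravel())],np.float32).reshape(n,n,2)
    return cv2.remap(p['color'],uv[...,0],uv[...,1],cv2.INTER_LINEAR)   # [i,j] = x,y
def fit(p,T,c,z=.014,h=.06,n=240,rng=.012):
    im=cv2.GaussianBlur(patch(p,T,c,z,h,n),(0,0),1.5).astype(np.float32)
    gx=cv2.Sobel(im,cv2.CV_32F,0,1).sum(2)*0; G0=[cv2.Sobel(im,cv2.CV_32F,0,1),cv2.Sobel(im,cv2.CV_32F,1,0)]
    t=np.linspace(-.026,.026,40); k=(n-1)/(2*h)
    def score(v):
        a=v[2]; s=0
        for j in range(4):
            b=a+j*np.pi/2; nx,ny=np.cos(b),np.sin(b)
            x=v[0]+.03*nx-t*ny; y=v[1]+.03*ny+t*nx
            mx,my=((y+h)*k).astype(np.float32)[None],((x+h)*k).astype(np.float32)[None]
            d=nx*cv2.remap(G0[0],mx,my,1)+ny*cv2.remap(G0[1],mx,my,1)
            s+=min(np.abs(d).sum(2).mean(),120)
        return s
    best=max(((score((x,y,a)),x,y,a) for a in np.radians(np.arange(-45,45,3)) for x in np.arange(-rng,rng+.001,.002) for y in np.arange(-rng,rng+.001,.002)))
    r=minimize(lambda v:-score(v*[.001,.001,.02]),np.array(best[1:])/[.001,.001,.02],method='Nelder-Mead'); v=r.x*[.001,.001,.02]
    return np.array([c[0]+v[0],c[1]+v[1],np.degrees(v[2])]),-r.fun
def name(p,T,c):
    m=np.median(patch(p,T,c,.014,.024,40).reshape(-1,3),0); return m.astype(int)
def alltiles(p,T):
    L=[]
    for t in('tile1','tile2','tile3','tile4'):
        for a in tip_of(t,p):
            q=onz(p,a['point'],0,T)[:2]
            if a['p']>.3 and all(np.hypot(*(q-o))>.03 for o in L): L.append(q)
    return L
E
python3 - <<'E'
from tilefit import *
np.set_printoptions(precision=4,suppress=True)
p,T,s=shot('wrist'); save(p,'w14'); print(s['clock'],s['tcp_pos'],deg(s))
for c in alltiles(p,T): print(c,*fit(p,T,c),name(p,T,c))
print('top');p=read_camera('top')
for c in alltiles(p,None): 
    if c[1]>.15: print(c,*fit(p,None,c))
E
```

```text
36.15 [0.4926 0.3747 0.2795] [-179.98    0.03   80.47]
[0.4314 0.2338] [ 0.4294  0.2398 21.    ] 480.0 [ 81 121  80]
[0.4197 0.3535] [ 0.4197  0.3535 39.    ] 480.0 [184 144  47]
[0.5348 0.4056] [ 0.5408  0.4016 36.    ] 480.0 [186 187 183]
[0.5498 0.2607] [ 0.5518  0.2627 27.    ] 480.0 [ 82 109 126]
[ 0.5646 -0.0065] [  0.5602   0.023  -25.3786] 369.2211174156165 [124 114  76]
top
[0.435 0.24 ] [ 0.429  0.234 12.   ] 480.0
[0.5381 0.4071] [ 0.5448  0.3991 37.8343] 436.9025669074465
[0.5578 0.2682] [ 0.5541  0.2567 20.9865] 452.4636551016522
[0.4218 0.3523] [ 0.4198  0.3523 39.    ] 480.0
```

```bash
sed -i 's/s+=min(np.abs(d).sum(2).mean(),120)/s+=np.sqrt(np.abs(d).sum(2)).mean()/' tilefit.py
python3 - <<'E'
from tilefit import *
np.set_printoptions(precision=4,suppress=True)
p,T,s=shot('wrist')
for c in alltiles(p,T)[:4]: print(c,*fit(p,T,c),name(p,T,c))
print('top');p=read_camera('top')
for c in alltiles(p,None): 
    if c[1]>.15: print(c,*fit(p,None,c))
E
```

```text
[0.5572 0.2561] [ 0.5489  0.2645 21.1454] 60.1601482159773 [103 110 127]
[0.4144 0.3549] [ 0.4196  0.3549 34.378 ] 61.20885678967105 [184 144  47]
[0.4318 0.2305] [ 0.4291  0.2373 12.1653] 65.59022254132944 [ 95 121  80]
top
[0.5323 0.3992] [ 0.5411  0.3966 39.2649] 49.34701621921683
[0.4286 0.2417] [ 0.4286  0.2341 11.5492] 48.55813972433772
[0.5568 0.2607] [ 0.5525  0.2582 20.7762] 46.77252116430017
[0.4183 0.364 ] [ 0.4207  0.3497 34.2762] 50.70571355697959
```

```bash
python3 - <<'E'
from h import *
plan([.429,.237,.11],down(102.2))
E
```

```text
slide [-142.6  -42.5  171.4] ang [  0.1  -0.1 -22.1] dist 227 rot 22
```

jog_arm([
  {"slide":[-35,-10,30],"angular":[0,0,-22],"fingers":0},
  {"slide":[-70,-20,70],"angular":[0,0,-22],"fingers":0},
  {"slide":[-100,-30,100],"angular":[0,0,-22],"fingers":0},
  {"slide":[-130,-38,130],"angular":[0,0,-22],"fingers":0},
  {"slide":[-142,-42,160],"angular":[0,0,-22],"fingers":0},
  {"slide":[-142,-42,171],"angular":[0,0,-22],"fingers":0},
  {"slide":[-142,-42,171],"angular":[0,0,-22],"fingers":0},
  {"slide":[-142,-42,171],"angular":[0,0,-22],"fingers":0},
])

```text
clock: 37.82
tcp_pos: [0.4291, 0.2372, 0.1102]
orientation: [-0.0, 0.629, 0.777, 0.0]
wrist_force: [0.8, 0.1, 1.3]
finger_gap: 0.0853
grip_force: 0.0
```

```bash
python3 - <<'E'
from tilefit import *
np.set_printoptions(precision=4,suppress=True)
p,T,s=shot('wrist'); save(p,'w15'); print(s['tcp_pos'],deg(s))
f,sc=fit(p,T,[.429,.237]); print(f,sc,name(p,T,f[:2])); plan([f[0],f[1],.008],down(f[2]+90))
E
```

```text
[0.4291 0.2372 0.1102] [179.96  -0.04 102.03]
[ 0.426   0.2393 11.847 ] 70.01928283214266 [ 64 108  71]
slide [  2.   -4.8 103.5] ang [ 0.2 -0.1  0.2] dist 104 rot 0
```

jog_arm([
  {"slide":[2,-4,40],"angular":[0,0,0],"fingers":0},
  {"slide":[2,-4,70],"angular":[0,0,0],"fingers":0},
  {"slide":[2,-4,90],"angular":[0,0,0],"fingers":0},
  {"slide":[2,-4,98],"angular":[0,0,0],"fingers":0},
  {"slide":[2,-4,102],"angular":[0,0,0],"fingers":0},
  {"slide":[2,-4,102],"angular":[0,0,0],"fingers":0},
  {"slide":[2,-4,102],"angular":[0,0,0],"fingers":1},
  {"slide":[2,-4,102],"angular":[0,0,0],"fingers":1},
  {"slide":[2,-4,102],"angular":[0,0,0],"fingers":1},
  {"slide":[2,-4,102],"angular":[0,0,0],"fingers":1},
])

```text
clock: 38.7
tcp_pos: [0.4272, 0.2394, 0.0104]
orientation: [0.001, 0.629, 0.778, 0.003]
wrist_force: [0.5, 0.9, 5.7]
finger_gap: 0.0582
grip_force: 64.1
```

jog_arm([
  {"slide":[0,0,0],"angular":[0,0,0],"fingers":1},
  {"slide":[0,0,-15],"angular":[0,0,0],"fingers":1},
  {"slide":[0,0,-40],"angular":[0,0,0],"fingers":1},
  {"slide":[0,0,-75],"angular":[0,0,0],"fingers":1},
  {"slide":[0,0,-110],"angular":[0,0,0],"fingers":1},
  {"slide":[0,0,-120],"angular":[0,0,0],"fingers":1},
  {"slide":[0,0,-120],"angular":[0,0,0],"fingers":1},
])

```text
clock: 39.28
tcp_pos: [0.4281, 0.2396, 0.1326]
orientation: [0.003, 0.629, 0.777, 0.005]
wrist_force: [0.7, 1.1, -1.0]
finger_gap: 0.0584
grip_force: 65.2
```

```bash
python3 - <<'E'
from tilefit import *
np.set_printoptions(precision=4,suppress=True)
p,T,s=shot('wrist'); save(p,'w16'); print(s['tcp_pos'],deg(s),s['finger_gap'],s['grip_force'])
# tile in hand: try face heights
for dz in(-.004,0,.004): print(dz,*fit(p,T,s['tcp_pos'][:2],z=s['tcp_pos'][2]+dz))
q=bp(BD,[0,-.125]); yaw=90+np.degrees(BD[2]); print(q,yaw)
plan([q[0],q[1],.10],down(yaw)); plan([q[0],q[1],.026],down(yaw))
E
```

```text
[0.4281 0.2396 0.1326] [179.39  -0.11 102.07] 0.05844806676534454 65.21845936775208
-0.004 [ 0.4294  0.2396 12.1215] 58.39078192588045
0 [ 0.4281  0.2396 11.9539] 63.14613901433873
0.004 [ 0.4281  0.2415 11.7703] 66.57467824751241
[ 0.5298 -0.1516  0.018 ] 79.71540757740172
slide [-403.7   19.    29.8] ang [ 0.4 -0.2 22.4] dist 405 rot 22
slide [-403.8   18.5  103.8] ang [ 0.4 -0.2 22.4] dist 417 rot 22
```

jog_arm([
  {"slide":[-40,2,0],"angular":[0,0,22.4],"fingers":1},
  {"slide":[-81,4,0],"angular":[0,0,22.4],"fingers":1},
  {"slide":[-122,6,0],"angular":[0,0,22.4],"fingers":1},
  {"slide":[-163,8,0],"angular":[0,0,22.4],"fingers":1},
  {"slide":[-204,10,0],"angular":[0,0,22.4],"fingers":1},
  {"slide":[-245,12,0],"angular":[0,0,22.4],"fingers":1},
  {"slide":[-286,14,10],"angular":[0,0,22.4],"fingers":1},
  {"slide":[-327,16,20],"angular":[0,0,22.4],"fingers":1},
  {"slide":[-367,18,30],"angular":[0,0,22.4],"fingers":1},
  {"slide":[-403,19,40],"angular":[0,0,22.4],"fingers":1},
])

```text
clock: 40.17
tcp_pos: [0.5272, -0.1535, 0.0855]
orientation: [-0.001, 0.768, 0.64, 0.001]
wrist_force: [0.3, 0.2, -1.5]
finger_gap: 0.0582
grip_force: 65.2
```

```bash
cat >> tilefit.py <<'E'
def place(n_y,z=.029):
    q=bp(BD,[0,n_y]); yaw=90+np.degrees(BD[2]); s=get_state(); print(s['tcp_pos'],deg(s),s['finger_gap'],s['grip_force']); plan([q[0],q[1],z],down(yaw))
E
python3 - <<'E'
from tilefit import *
from lane import lines
np.set_printoptions(precision=4,suppress=True)
place(-.125)
p,T,s=shot('wrist'); save(p,'w17'); P=lines(p,T,BD)
for x0 in(-.03,.03):
    q=P[P[:,0]==x0]; 
    if len(q)>4: print(x0,len(q),np.polyfit(q[:,1],q[:,2],1),q[:,1].min())
E
```

```text
[ 0.5272 -0.1535  0.0855] [-179.95   -0.12   79.62] 0.058189186353488694 65.1796567440033
slide [ 2.2  2.3 56.5] ang [-0.  -0.1 -0.1] dist 57 rot 0
-0.03 58 [-0.0087 -0.001 ] -0.12099999999999997
0.03 56 [0.0123 0.002 ] -0.11699999999999997
```

The lane is re-checked and centred within 0.5 mm at this place. Lower and release.

jog_arm([
  {"slide":[2,2,15],"angular":[0,0,0],"fingers":1},
  {"slide":[2,2,32],"angular":[0,0,0],"fingers":1},
  {"slide":[2,2,44],"angular":[0,0,0],"fingers":1},
  {"slide":[2,2,52],"angular":[0,0,0],"fingers":1},
  {"slide":[2,2,56],"angular":[0,0,0],"fingers":1},
  {"slide":[2,2,56],"angular":[0,0,0],"fingers":1},
  {"slide":[2,2,57],"angular":[0,0,0],"fingers":1},
  {"slide":[2,2,57],"angular":[0,0,0],"fingers":1},
])

```text
clock: 40.88
tcp_pos: [0.5309, -0.1498, 0.0315]
orientation: [0.001, 0.768, 0.641, 0.001]
wrist_force: [-0.5, -0.8, -0.7]
finger_gap: 0.0584
grip_force: 65.2
```

```bash
python3 - <<'E'
from tilefit import *
np.set_printoptions(precision=4,suppress=True)
place(-.125)
print(get_state()['wrist_force'])
E
```

```text
[ 0.5309 -0.1498  0.0315] [179.85  -0.07  79.68] 0.05842310112407754 65.16034126281738
slide [-2.  -0.8  2.5] ang [ 0.1 -0.1 -0. ] dist 3 rot 0
[-0.5138 -0.8296 -0.6762]
```

jog_arm([
  {"slide":[-2,-1,2],"angular":[0,0,0],"fingers":1},
  {"slide":[-2,-1,2.5],"angular":[0,0,0],"fingers":1},
  {"slide":[-2,-1,2.5],"angular":[0,0,0],"fingers":1},
  {"slide":[-2,-1,2.5],"angular":[0,0,0],"fingers":0},
  {"slide":[-2,-1,2.5],"angular":[0,0,0],"fingers":0},
  {"slide":[-2,-1,2.5],"angular":[0,0,0],"fingers":0},
  {"slide":[-2,-1,2.5],"angular":[0,0,0],"fingers":0},
  {"slide":[-2,-1,-10],"angular":[0,0,0],"fingers":0},
  {"slide":[-2,-1,-45],"angular":[0,0,0],"fingers":0},
  {"slide":[-2,-1,-80],"angular":[0,0,0],"fingers":0},
])

```text
clock: 41.72
tcp_pos: [0.5274, -0.151, 0.1105]
orientation: [-0.002, 0.768, 0.641, 0.0]
wrist_force: [1.7, -0.3, -0.3]
finger_gap: 0.0854
grip_force: 0.0
```

```bash
cat >> tilefit.py <<'E'
def board_xy(q):
    c,s=np.cos(BD[2]),np.sin(BD[2]); d=np.array(q[:2])-BD[:2]; return np.array([c*d[0]+s*d[1],-s*d[0]+c*d[1]])
def laid(p,T,ys,z=.032):
    for y in ys:
        f,sc=fit(p,T,bp(BD,[0,y])[:2],z=z,rng=.008); a=f[2]-np.degrees(BD[2]); print('laid',np.round(board_xy(f)*1000,1),round((a+45)%90-45,1),round(sc),name(p,T,f[:2]))
E
python3 - <<'E'
from tilefit import *
np.set_printoptions(precision=4,suppress=True)
p,T,s=shot('wrist'); print(s['tcp_pos'],s['finger_gap']); laid(p,T,[-.125])
t=read_camera('top'); laid(t,None,[-.125]); cs=[c for c in alltiles(t,None) if c[1]>.15]
for c in cs: print(c,*fit(t,None,c),name(t,None,c))
plan([.52,.31,.2],down(82)); 
E
```

```text
[ 0.5274 -0.151   0.1105] 0.08541599510495872
laid [  -0. -125.] 0.1 60 [ 72 117  51]
laid [   4.3 -104.6] -3.2 31 [70 64 37]
[0.5325 0.3977] [ 0.5411  0.3967 39.1235] 49.26784926394741 [162 145 151]
[0.4174 0.3618] [ 0.4203  0.3494 34.0356] 51.583569822560406 [161 140   9]
[0.5565 0.2659] [ 0.5525  0.2581 20.9625] 47.080384461108196 [ 94 105 124]
slide [452.6 -91.  -89. ] ang [ 0.  -0.1 -2.3] dist 470 rot 2
```

The first tile is at (0,-125) and square. Next is the blue tile.

```bash
python3 - <<'E'
from h import *
plan([.549,.262,.11],down(111))
E
```

```text
slide [410.4 -53.8   1. ] ang [  0.   -0.1 -31.3] dist 414 rot 31
```

jog_arm([
  {"slide":[35,-5,-20],"angular":[0,0,-31],"fingers":0},
  {"slide":[76,-10,-20],"angular":[0,0,-31],"fingers":0},
  {"slide":[117,-15,-20],"angular":[0,0,-31],"fingers":0},
  {"slide":[158,-20,-20],"angular":[0,0,-31],"fingers":0},
  {"slide":[199,-26,-20],"angular":[0,0,-31],"fingers":0},
  {"slide":[240,-32,-20],"angular":[0,0,-31],"fingers":0},
  {"slide":[281,-37,-20],"angular":[0,0,-31],"fingers":0},
  {"slide":[322,-42,-20],"angular":[0,0,-31],"fingers":0},
  {"slide":[363,-48,-10],"angular":[0,0,-31],"fingers":0},
  {"slide":[403,-53,0],"angular":[0,0,-31],"fingers":0},
])

```text
clock: 42.85
tcp_pos: [0.5483, 0.2554, 0.1104]
orientation: [0.0, 0.569, 0.823, 0.0]
wrist_force: [0.4, -0.5, -0.3]
finger_gap: 0.0855
grip_force: 0.0
```

```bash
cat >> tilefit.py <<'E'
def pick(c):
    p,T,s=shot('wrist'); print(s['tcp_pos'],deg(s)); f,sc=fit(p,T,c); print(f,sc,name(p,T,f[:2]))
    y0=deg(s)[2]; a=f[2]+90*np.round((y0-f[2])/90); plan([f[0],f[1],.006],down(a))
E
python3 - <<'E'
from tilefit import *
np.set_printoptions(precision=4,suppress=True)
pick([.549,.262])
E
```

```text
[0.5483 0.2554 0.1104] [179.95  -0.03 110.68]
[ 0.5505  0.2603 21.2132] 66.24833175792868 [ 68  93 108]
slide [ -3.2   2.5 101.8] ang [ 0.  -0.3 -0.2] dist 102 rot 0
```

jog_arm([
  {"slide":[-3,2,40],"angular":[0,0,0],"fingers":0},
  {"slide":[-3,2,70],"angular":[0,0,0],"fingers":0},
  {"slide":[-3,2,90],"angular":[0,0,0],"fingers":0},
  {"slide":[-3,2,98],"angular":[0,0,0],"fingers":0},
  {"slide":[-3,2,102],"angular":[0,0,0],"fingers":0},
  {"slide":[-3,2,102],"angular":[0,0,0],"fingers":0},
  {"slide":[-3,2,102],"angular":[0,0,0],"fingers":1},
  {"slide":[-3,2,102],"angular":[0,0,0],"fingers":1},
  {"slide":[-3,2,102],"angular":[0,0,0],"fingers":1},
  {"slide":[-3,2,102],"angular":[0,0,0],"fingers":1},
])

```text
clock: 43.73
tcp_pos: [0.5539, 0.2518, 0.012]
orientation: [0.002, 0.569, 0.822, 0.003]
wrist_force: [-0.6, -0.7, 5.9]
finger_gap: 0.0583
grip_force: 64.9
```

jog_arm([
  {"slide":[0,0,0],"angular":[0,0,0],"fingers":1},
  {"slide":[0,0,0],"angular":[0,0,0],"fingers":1},
  {"slide":[0,0,-15],"angular":[0,0,0],"fingers":1},
  {"slide":[0,0,-40],"angular":[0,0,0],"fingers":1},
  {"slide":[0,0,-75],"angular":[0,0,0],"fingers":1},
  {"slide":[0,0,-110],"angular":[0,0,0],"fingers":1},
  {"slide":[0,0,-120],"angular":[0,0,0],"fingers":1},
  {"slide":[0,0,-120],"angular":[0,0,0],"fingers":1},
])

```text
clock: 44.4
tcp_pos: [0.5547, 0.2521, 0.1343]
orientation: [0.003, 0.569, 0.822, 0.004]
wrist_force: [0.9, 0.1, -1.8]
finger_gap: 0.058
grip_force: 64.7
```

```bash
python3 - <<'E'
from tilefit import *
np.set_printoptions(precision=4,suppress=True)
p,T,s=shot('wrist'); print(s['tcp_pos'],deg(s),s['finger_gap'],s['grip_force'])
print(fit(p,T,s['tcp_pos'][:2],z=s['tcp_pos'][2]+.004)); place(-.060,.085)
E
```

```text
[0.5547 0.2521 0.1343] [179.4    0.   110.67] 0.058031434187832624 64.73146319389343
(array([ 0.5499,  0.2652, 20.6713]), np.float64(75.41221260666566))
[0.5532 0.2517 0.1316] [179.64  -0.01 110.67] 0.05791175725653805 64.73087310791016
slide [-313.3 -131.1   45.7] ang [ 0.3 -0.1 30.9] dist 343 rot 31
```

The tile was picked about 12 mm off-centre along its length because the arm was still settling. I'll compensate at the placing and let the arm settle before measuring from now on.

jog_arm([
  {"slide":[-36,-15,0],"angular":[0,0,30.9],"fingers":1},
  {"slide":[-73,-31,0],"angular":[0,0,30.9],"fingers":1},
  {"slide":[-110,-46,0],"angular":[0,0,30.9],"fingers":1},
  {"slide":[-147,-62,0],"angular":[0,0,30.9],"fingers":1},
  {"slide":[-184,-78,0],"angular":[0,0,30.9],"fingers":1},
  {"slide":[-221,-93,0],"angular":[0,0,30.9],"fingers":1},
  {"slide":[-258,-109,10],"angular":[0,0,30.9],"fingers":1},
  {"slide":[-292,-123,20],"angular":[0,0,30.9],"fingers":1},
  {"slide":[-316,-133,35],"angular":[0,0,30.9],"fingers":1},
  {"slide":[-322,-136,46],"angular":[0,0,30.9],"fingers":1},
])

```text
clock: 45.28
tcp_pos: [0.5368, -0.1015, 0.0803]
orientation: [-0.001, 0.769, 0.639, -0.0]
wrist_force: [-0.4, 0.9, -1.3]
finger_gap: 0.0582
grip_force: 64.7
```

jog_arm([
  {"slide":[0,0,0],"angular":[0,0,0],"fingers":1},
  {"slide":[0,0,0],"angular":[0,0,0],"fingers":1},
  {"slide":[0,0,0],"angular":[0,0,0],"fingers":1},
  {"slide":[0,0,0],"angular":[0,0,0],"fingers":1},
])

```text
clock: 45.62
tcp_pos: [0.5388, -0.0964, 0.0837]
orientation: [0.0, 0.767, 0.642, 0.001]
wrist_force: [0.4, -0.5, -0.5]
finger_gap: 0.0581
grip_force: 64.7
```

```bash
cat >> tilefit.py <<'E'
def inhand(dz=.003):
    p,T,s=shot('wrist'); Rm=rot(s['orientation']).as_matrix()
    f,sc=fit(p,T,(s['tcp_pos']+.006*Rm[:,0])[:2],z=s['tcp_pos'][2]+dz,rng=.014); d=np.r_[f[:2]-s['tcp_pos'][:2],0]
    print('in hand x,y mm',np.round(Rm[:,:2].T@d*1000,1),'score',round(sc),'tcp board',np.round(board_xy(s['tcp_pos'])*1000,1),s['tcp_pos'],deg(s),s['finger_gap'],'target yaw',90+np.degrees(BD[2]))
E
python3 - <<'E'
from tilefit import *
np.set_printoptions(precision=4,suppress=True)
inhand(); place(-.070)
E
```

```text
in hand x,y mm [10.  -0.7] score 57 tcp board [ -1.  -69.1] [ 0.5388 -0.0964  0.0837] [179.89  -0.1   79.89] 0.05810853369361847 target yaw 79.71540757740172
[ 0.539  -0.0965  0.0839] [179.85  -0.09  79.89] 0.05815924563813461 64.68844056129456
slide [-0.9  0.6 54.9] ang [ 0.1 -0.1  0.2] dist 55 rot 0
```

jog_arm([
  {"slide":[0,1,15],"angular":[0,0,0.2],"fingers":1},
  {"slide":[0,1,30],"angular":[0,0,0.2],"fingers":1},
  {"slide":[0,1,42],"angular":[0,0,0.2],"fingers":1},
  {"slide":[0,1,50],"angular":[0,0,0.2],"fingers":1},
  {"slide":[0,1,54],"angular":[0,0,0.2],"fingers":1},
  {"slide":[0,1,55],"angular":[0,0,0.2],"fingers":1},
  {"slide":[0,1,55],"angular":[0,0,0.2],"fingers":1},
  {"slide":[0,1,55],"angular":[0,0,0.2],"fingers":1},
])

```text
clock: 46.33
tcp_pos: [0.54, -0.0972, 0.03]
orientation: [0.001, 0.768, 0.64, 0.002]
wrist_force: [-3.1, 1.4, 6.1]
finger_gap: 0.0582
grip_force: 65.5
```

jog_arm([
  {"slide":[0,0,0],"angular":[0,0,0],"fingers":0},
  {"slide":[0,0,0],"angular":[0,0,0],"fingers":0},
  {"slide":[0,0,0],"angular":[0,0,0],"fingers":0},
  {"slide":[0,0,0],"angular":[0,0,0],"fingers":0},
  {"slide":[0,0,-10],"angular":[0,0,0],"fingers":0},
  {"slide":[0,0,-40],"angular":[0,0,0],"fingers":0},
  {"slide":[0,0,-80],"angular":[0,0,0],"fingers":0},
  {"slide":[0,0,-80],"angular":[0,0,0],"fingers":0},
  {"slide":[0,0,-80],"angular":[0,0,0],"fingers":0},
  {"slide":[0,0,-80],"angular":[0,0,0],"fingers":0},
])

```text
clock: 47.17
tcp_pos: [0.5397, -0.0982, 0.109]
orientation: [0.001, 0.769, 0.64, 0.001]
wrist_force: [-1.7, 0.7, -0.2]
finger_gap: 0.0852
grip_force: 0.0
```

```bash
python3 - <<'E'
from tilefit import *
np.set_printoptions(precision=4,suppress=True)
p,T,s=shot('wrist'); print(s['tcp_pos'],s['finger_gap']); laid(p,T,[-.125,-.060])
t=read_camera('top')
for c in alltiles(t,None):
    if c[1]>.15: print(c,*fit(t,None,c),name(t,None,c))
plan([.420,.351,.11],down(124.2)); plan([.420,.351,.11],down(34.2))
E
```

```text
[ 0.5397 -0.0982  0.109 ] 0.08521325119693383
laid [  -1.4 -127.8] 0.2 72 [ 79 129  69]
laid [  0.4 -57.6] 0.6 60 [73 68 70]
[0.5308 0.3976] [ 0.5411  0.3966 39.3499] 49.16911951879684 [161 144 150]
[0.4203 0.3605] [ 0.4203  0.3495 34.0681] 51.24405765329413 [159 139   4]
slide [ 419.9 -198.1   -1.8] ang [  0.   -0.1 -44.6] dist 464 rot 45
slide [ 419.9 -198.1   -1.8] ang [-0.1 -0.1 45.4] dist 464 rot 45
```

jog_arm([
  {"slide":[36,-17,-20],"angular":[0,0,-44.6],"fingers":0},
  {"slide":[72,-34,-20],"angular":[0,0,-44.6],"fingers":0},
  {"slide":[108,-51,-20],"angular":[0,0,-44.6],"fingers":0},
  {"slide":[144,-68,-20],"angular":[0,0,-44.6],"fingers":0},
  {"slide":[180,-85,-20],"angular":[0,0,-44.6],"fingers":0},
  {"slide":[216,-102,-20],"angular":[0,0,-44.6],"fingers":0},
  {"slide":[252,-119,-20],"angular":[0,0,-44.6],"fingers":0},
  {"slide":[288,-136,-20],"angular":[0,0,-44.6],"fingers":0},
  {"slide":[324,-153,-20],"angular":[0,0,-44.6],"fingers":0},
  {"slide":[360,-170,-20],"angular":[0,0,-44.6],"fingers":0},
])

```text
clock: 48.3
tcp_pos: [0.4363, 0.2884, 0.1283]
orientation: [0.0, 0.468, 0.884, 0.001]
wrist_force: [0.5, -0.5, -0.3]
finger_gap: 0.0859
grip_force: 0.0
```

jog_arm([
  {"slide":[30,-8,5],"angular":[0,0,0],"fingers":0},
  {"slide":[50,10,15],"angular":[0,0,0],"fingers":0},
  {"slide":[62,22,20],"angular":[0,0,0],"fingers":0},
  {"slide":[62,22,20],"angular":[0,0,0],"fingers":0},
  {"slide":[62,22,20],"angular":[0,0,0],"fingers":0},
  {"slide":[62,22,20],"angular":[0,0,0],"fingers":0},
  {"slide":[62,22,20],"angular":[0,0,0],"fingers":0},
])

```text
clock: 48.88
tcp_pos: [0.4209, 0.3494, 0.1087]
orientation: [0.001, 0.469, 0.883, 0.001]
wrist_force: [-0.6, 0.5, 0.4]
finger_gap: 0.0853
grip_force: 0.0
```

```bash
python3 - <<'E'
from tilefit import *
np.set_printoptions(precision=4,suppress=True)
pick([.420,.352])
E
```

```text
[0.4209 0.3494 0.1087] [179.9    0.02 124.1 ]
[ 0.4157  0.3553 34.0239] 66.08128367023838 [167 137  43]
slide [  7.9  -1.3 102.9] ang [0.1 0.  0.1] dist 103 rot 0
```

jog_arm([
  {"slide":[8,-1,40],"angular":[0,0,0],"fingers":0},
  {"slide":[8,-1,70],"angular":[0,0,0],"fingers":0},
  {"slide":[8,-1,90],"angular":[0,0,0],"fingers":0},
  {"slide":[8,-1,98],"angular":[0,0,0],"fingers":0},
  {"slide":[8,-1,102],"angular":[0,0,0],"fingers":0},
  {"slide":[8,-1,102],"angular":[0,0,0],"fingers":0},
  {"slide":[8,-1,102],"angular":[0,0,0],"fingers":1},
  {"slide":[8,-1,102],"angular":[0,0,0],"fingers":1},
  {"slide":[8,-1,102],"angular":[0,0,0],"fingers":1},
  {"slide":[8,-1,102],"angular":[0,0,0],"fingers":1},
])

```text
clock: 49.77
tcp_pos: [0.4172, 0.3574, 0.0087]
orientation: [0.002, 0.468, 0.884, 0.003]
wrist_force: [-1.0, -1.0, 6.8]
finger_gap: 0.0583
grip_force: 65.1
```

jog_arm([
  {"slide":[0,0,0],"angular":[0,0,0],"fingers":1},
  {"slide":[0,0,0],"angular":[0,0,0],"fingers":1},
  {"slide":[0,0,-15],"angular":[0,0,0],"fingers":1},
  {"slide":[0,0,-40],"angular":[0,0,0],"fingers":1},
  {"slide":[0,0,-75],"angular":[0,0,0],"fingers":1},
  {"slide":[0,0,-110],"angular":[0,0,0],"fingers":1},
  {"slide":[0,0,-120],"angular":[0,0,0],"fingers":1},
  {"slide":[0,0,-120],"angular":[0,0,0],"fingers":1},
  {"slide":[0,0,-120],"angular":[0,0,0],"fingers":1},
  {"slide":[0,0,-120],"angular":[0,0,0],"fingers":1},
])

```text
clock: 50.6
tcp_pos: [0.4146, 0.3559, 0.1253]
orientation: [0.0, 0.468, 0.884, 0.0]
wrist_force: [0.2, -0.2, -0.8]
finger_gap: 0.0582
grip_force: 64.7
```

```bash
python3 - <<'E'
from tilefit import *
np.set_printoptions(precision=4,suppress=True)
inhand(); place(.008,.085)
E
```

```text
in hand x,y mm [ 0.8 -0.2] score 69 tcp board [-203.9  353.7] [0.4146 0.3559 0.1253] [179.99   0.   124.17] 0.058210361412361786 target yaw 79.71540757740172
[0.4143 0.3557 0.1249] [-179.95   -0.    124.17] 0.058393341192949574 64.67344164848328
slide [-389.6  -96.2   39.9] ang [-0.1  0.  44.5] dist 403 rot 44
```

jog_arm([
  {"slide":[-38,-9,0],"angular":[0,0,44.5],"fingers":1},
  {"slide":[-77,-19,0],"angular":[0,0,44.5],"fingers":1},
  {"slide":[-116,-29,0],"angular":[0,0,44.5],"fingers":1},
  {"slide":[-155,-38,0],"angular":[0,0,44.5],"fingers":1},
  {"slide":[-195,-48,0],"angular":[0,0,44.5],"fingers":1},
  {"slide":[-235,-58,0],"angular":[0,0,44.5],"fingers":1},
  {"slide":[-275,-68,0],"angular":[0,0,44.5],"fingers":1},
  {"slide":[-315,-78,10],"angular":[0,0,44.5],"fingers":1},
  {"slide":[-355,-88,20],"angular":[0,0,44.5],"fingers":1},
  {"slide":[-389,-96,30],"angular":[0,0,44.5],"fingers":1},
])

```text
clock: 51.48
tcp_pos: [0.554, -0.0216, 0.0945]
orientation: [-0.001, 0.768, 0.64, 0.0]
wrist_force: [0.9, -0.8, -1.1]
finger_gap: 0.058
grip_force: 64.6
```

jog_arm([
  {"slide":[0,0,5],"angular":[0,0,0],"fingers":1},
  {"slide":[0,0,10],"angular":[0,0,0],"fingers":1},
  {"slide":[0,0,10],"angular":[0,0,0],"fingers":1},
  {"slide":[0,0,10],"angular":[0,0,0],"fingers":1},
  {"slide":[0,0,10],"angular":[0,0,0],"fingers":1},
])

```text
clock: 51.9
tcp_pos: [0.5539, -0.0178, 0.0863]
orientation: [-0.0, 0.767, 0.641, 0.001]
wrist_force: [0.9, 1.4, -1.3]
finger_gap: 0.0584
grip_force: 64.6
```

```bash
python3 - <<'E'
from tilefit import *
np.set_printoptions(precision=4,suppress=True)
inhand(); place(.008,.0285)
p,T,s=shot('wrist');laid(p,T,[-.06])
E
```

```text
in hand x,y mm [-4.8 -0. ] score 62 tcp board [-0.1 10.9] [ 0.5539 -0.0178  0.0863] [179.96  -0.1   79.78] 0.05839557817259179 target yaw 79.71540757740172
[ 0.5543 -0.0179  0.0867] [179.9   -0.09  79.79] 0.058408681526165615 64.64057922363281
slide [-3.  -0.4 58.2] ang [ 0.1 -0.1  0.1] dist 58 rot 0
laid [  1.4 -67.9] -1.9 40 [195 148  50]
```

jog_arm([
  {"slide":[0,0,15],"angular":[0,0,0],"fingers":1},
  {"slide":[0,0,30],"angular":[0,0,0],"fingers":1},
  {"slide":[0,0,44],"angular":[0,0,0],"fingers":1},
  {"slide":[0,0,53],"angular":[0,0,0],"fingers":1},
  {"slide":[0,0,57],"angular":[0,0,0],"fingers":1},
  {"slide":[0,0,58],"angular":[0,0,0],"fingers":1},
  {"slide":[0,0,58],"angular":[0,0,0],"fingers":1},
  {"slide":[0,0,58],"angular":[0,0,0],"fingers":1},
])

```text
clock: 52.67
tcp_pos: [0.5554, -0.0192, 0.0293]
orientation: [0.001, 0.768, 0.641, 0.002]
wrist_force: [-0.4, 0.0, -0.5]
finger_gap: 0.0582
grip_force: 64.7
```

jog_arm([
  {"slide":[0,0,0],"angular":[0,0,0],"fingers":0},
  {"slide":[0,0,0],"angular":[0,0,0],"fingers":0},
  {"slide":[0,0,0],"angular":[0,0,0],"fingers":0},
  {"slide":[0,0,0],"angular":[0,0,0],"fingers":0},
  {"slide":[0,0,-10],"angular":[0,0,0],"fingers":0},
  {"slide":[0,0,-40],"angular":[0,0,0],"fingers":0},
  {"slide":[0,0,-80],"angular":[0,0,0],"fingers":0},
  {"slide":[0,0,-120],"angular":[0,0,0],"fingers":0},
  {"slide":[0,0,-120],"angular":[0,0,0],"fingers":0},
  {"slide":[0,0,-120],"angular":[0,0,0],"fingers":0},
])

```text
clock: 53.5
tcp_pos: [0.5569, -0.0198, 0.1525]
orientation: [0.003, 0.768, 0.641, 0.004]
wrist_force: [-0.2, -0.1, -0.4]
finger_gap: 0.0855
grip_force: 0.0
```

```bash
python3 - <<'E'
from tilefit import *
np.set_printoptions(precision=4,suppress=True)
p,T,s=shot('wrist'); print(s['tcp_pos'],s['finger_gap']); laid(p,T,[-.125,-.060,.008])
for n in('block_face','block_knob'): print(n,[np.round(board_xy(onz(p,a['point'],.045 if 'knob' in n else .018,T))*1000,1) for a in tip_of(n,p)[:1]])
t=read_camera('top')
for c in alltiles(t,None):
    if c[1]>.15: print(c,*fit(t,None,c),name(t,None,c))
plan([.538,.402,.12],down(39+90)); plan([.538,.402,.12],down(39))
E
```

```text
[ 0.5569 -0.0198  0.1525] 0.08552232904305436
laid [  -1.4 -127.7] 0.3 68 [ 75 121  62]
laid [ -1.8 -60.3] -0.2 67 [ 80 107 125]
laid [2.  5.8] -0.3 64 [177 143  48]
block_face [array([ -3. , 143.1])]
block_knob [array([ -1.6, 155.4])]
[0.535  0.4001] [ 0.541   0.3966 39.1475] 48.754071666624405 [159 145 152]
slide [411.5 -91.1  28.1] ang [  0.   -0.1 -49.3] dist 422 rot 49
slide [411.5 -91.1  28.1] ang [-0.1 -0.1 40.7] dist 422 rot 41
```

jog_arm([
  {"slide":[39,-9,0],"angular":[0,0,-49.3],"fingers":0},
  {"slide":[79,-18,0],"angular":[0,0,-49.3],"fingers":0},
  {"slide":[119,-26,0],"angular":[0,0,-49.3],"fingers":0},
  {"slide":[159,-35,0],"angular":[0,0,-49.3],"fingers":0},
  {"slide":[199,-44,0],"angular":[0,0,-49.3],"fingers":0},
  {"slide":[239,-53,0],"angular":[0,0,-49.3],"fingers":0},
  {"slide":[279,-62,5],"angular":[0,0,-49.3],"fingers":0},
  {"slide":[319,-71,10],"angular":[0,0,-49.3],"fingers":0},
  {"slide":[359,-80,20],"angular":[0,0,-49.3],"fingers":0},
  {"slide":[398,-88,28],"angular":[0,0,-49.3],"fingers":0},
])

```text
clock: 54.73
tcp_pos: [0.5386, 0.39, 0.12]
orientation: [0.0, 0.431, 0.903, 0.001]
wrist_force: [0.4, 0.2, -0.1]
finger_gap: 0.0853
grip_force: 0.0
```

jog_arm([
  {"slide":[10,8,5],"angular":[0,0,0],"fingers":0},
  {"slide":[10,8,10],"angular":[0,0,0],"fingers":0},
  {"slide":[10,8,10],"angular":[0,0,0],"fingers":0},
  {"slide":[10,8,10],"angular":[0,0,0],"fingers":0},
  {"slide":[10,8,10],"angular":[0,0,0],"fingers":0},
])

```text
clock: 55.15
tcp_pos: [0.5397, 0.3991, 0.1112]
orientation: [0.001, 0.432, 0.902, 0.001]
wrist_force: [-0.2, -1.3, 0.2]
finger_gap: 0.0853
grip_force: 0.0
```

```bash
python3 - <<'E'
from tilefit import *
np.set_printoptions(precision=4,suppress=True)
pick([.538,.402])
E
```

```text
[0.5397 0.3991 0.1112] [179.9    0.03 128.85]
[ 0.5368  0.4035 39.2458] 68.6969779175333 [164 165 164]
slide [  5.4  -0.1 105.6] ang [ 0.1  0.  -0.4] dist 106 rot 0
```

jog_arm([
  {"slide":[5,0,40],"angular":[0,0,-0.4],"fingers":0},
  {"slide":[5,0,70],"angular":[0,0,-0.4],"fingers":0},
  {"slide":[5,0,90],"angular":[0,0,-0.4],"fingers":0},
  {"slide":[5,0,100],"angular":[0,0,-0.4],"fingers":0},
  {"slide":[5,0,104],"angular":[0,0,-0.4],"fingers":0},
  {"slide":[5,0,104],"angular":[0,0,-0.4],"fingers":0},
  {"slide":[5,0,104],"angular":[0,0,-0.4],"fingers":1},
  {"slide":[5,0,104],"angular":[0,0,-0.4],"fingers":1},
  {"slide":[5,0,104],"angular":[0,0,-0.4],"fingers":1},
  {"slide":[5,0,104],"angular":[0,0,-0.4],"fingers":1},
])

```text
clock: 56.03
tcp_pos: [0.538, 0.4057, 0.0095]
orientation: [0.002, 0.428, 0.904, 0.003]
wrist_force: [0.0, 0.2, 6.0]
finger_gap: 0.0585
grip_force: 66.0
```

jog_arm([
  {"slide":[0,0,0],"angular":[0,0,0],"fingers":1},
  {"slide":[0,0,0],"angular":[0,0,0],"fingers":1},
  {"slide":[0,0,-15],"angular":[0,0,0],"fingers":1},
  {"slide":[0,0,-40],"angular":[0,0,0],"fingers":1},
  {"slide":[0,0,-75],"angular":[0,0,0],"fingers":1},
  {"slide":[0,0,-110],"angular":[0,0,0],"fingers":1},
  {"slide":[0,0,-120],"angular":[0,0,0],"fingers":1},
  {"slide":[0,0,-120],"angular":[0,0,0],"fingers":1},
  {"slide":[0,0,-120],"angular":[0,0,0],"fingers":1},
  {"slide":[0,0,-120],"angular":[0,0,0],"fingers":1},
])

```text
clock: 56.87
tcp_pos: [0.5351, 0.4042, 0.1252]
orientation: [-0.0, 0.428, 0.904, -0.0]
wrist_force: [0.3, 0.2, -0.1]
finger_gap: 0.0583
grip_force: 65.2
```

```bash
python3 - <<'E'
from tilefit import *
np.set_printoptions(precision=4,suppress=True)
inhand(); place(.075,.085)
E
```

```text
in hand x,y mm [-4.5 -0.2] score 63 tcp board [-94.  422.8] [0.5351 0.4042 0.1252] [-179.98   -0.01  129.37] 0.05830150061664086 target yaw 79.71540757740172
[0.5349 0.404  0.1246] [-179.91   -0.02  129.37] 0.05822305688355922 65.21332025527954
slide [-296.8 -203.8   39.8] ang [-0.1  0.  49.7] dist 362 rot 50
```

jog_arm([
  {"slide":[-33,-22,0],"angular":[0,0,49.7],"fingers":1},
  {"slide":[-66,-45,0],"angular":[0,0,49.7],"fingers":1},
  {"slide":[-99,-68,0],"angular":[0,0,49.7],"fingers":1},
  {"slide":[-132,-90,0],"angular":[0,0,49.7],"fingers":1},
  {"slide":[-165,-113,0],"angular":[0,0,49.7],"fingers":1},
  {"slide":[-198,-136,0],"angular":[0,0,49.7],"fingers":1},
  {"slide":[-231,-158,0],"angular":[0,0,49.7],"fingers":1},
  {"slide":[-262,-180,0],"angular":[0,0,49.7],"fingers":1},
  {"slide":[-285,-194,10],"angular":[0,0,49.7],"fingers":1},
  {"slide":[-295,-202,20],"angular":[0,0,49.7],"fingers":1},
])

```text
clock: 57.75
tcp_pos: [0.5671, 0.045, 0.1051]
orientation: [0.0, 0.769, 0.639, 0.001]
wrist_force: [-0.6, 0.3, -1.6]
finger_gap: 0.0584
grip_force: 65.2
```

jog_arm([
  {"slide":[0,0,10],"angular":[0,0,0],"fingers":1},
  {"slide":[0,0,20],"angular":[0,0,0],"fingers":1},
  {"slide":[0,0,20],"angular":[0,0,0],"fingers":1},
  {"slide":[0,0,20],"angular":[0,0,0],"fingers":1},
  {"slide":[0,0,20],"angular":[0,0,0],"fingers":1},
])

```text
clock: 58.17
tcp_pos: [0.5669, 0.05, 0.0864]
orientation: [-0.0, 0.767, 0.641, 0.001]
wrist_force: [-0.3, -0.0, -0.0]
finger_gap: 0.0583
grip_force: 65.2
```

```bash
python3 - <<'E'
from tilefit import *
np.set_printoptions(precision=4,suppress=True)
inhand(); place(.078,.0285)
t=read_camera('top')
for y in(-.06,.007,.0): pass
laid(t,None,[-.126,-.060,.006])
E
```

```text
in hand x,y mm [-4.5 -0. ] score 59 tcp board [ 0.6 80. ] [0.5669 0.05   0.0864] [179.93  -0.1   79.79] 0.05828051845476161 target yaw 79.71540757740172
[0.5673 0.0499 0.0869] [179.88  -0.1   79.79] 0.05836268791057971 65.16408562660217
slide [-2.  -1.1 58.4] ang [ 0.1 -0.1  0.1] dist 58 rot 0
laid [  -1.3 -130.7] -0.0 44 [ 80 113  63]
laid [ -0.4 -64.2] 0.2 45 [ 87  99 122]
laid [4.9 8.7] -0.4 41 [158 144   0]
```

jog_arm([
  {"slide":[0,-1,15],"angular":[0,0,0],"fingers":1},
  {"slide":[0,-1,30],"angular":[0,0,0],"fingers":1},
  {"slide":[0,-1,44],"angular":[0,0,0],"fingers":1},
  {"slide":[0,-1,53],"angular":[0,0,0],"fingers":1},
  {"slide":[0,-1,57],"angular":[0,0,0],"fingers":1},
  {"slide":[0,-1,58],"angular":[0,0,0],"fingers":1},
  {"slide":[0,-1,58],"angular":[0,0,0],"fingers":1},
  {"slide":[0,-1,58],"angular":[0,0,0],"fingers":1},
])

```text
clock: 58.93
tcp_pos: [0.567, 0.0489, 0.0294]
orientation: [0.001, 0.768, 0.641, 0.002]
wrist_force: [0.2, 0.1, -0.5]
finger_gap: 0.0585
grip_force: 65.2
```

jog_arm([
  {"slide":[0,0,0],"angular":[0,0,0],"fingers":0},
  {"slide":[0,0,0],"angular":[0,0,0],"fingers":0},
  {"slide":[0,0,0],"angular":[0,0,0],"fingers":0},
  {"slide":[0,0,0],"angular":[0,0,0],"fingers":0},
  {"slide":[0,0,-10],"angular":[0,0,0],"fingers":0},
  {"slide":[0,0,-40],"angular":[0,0,0],"fingers":0},
  {"slide":[0,0,-80],"angular":[0,0,0],"fingers":0},
  {"slide":[0,0,-120],"angular":[0,0,0],"fingers":0},
  {"slide":[0,0,-160],"angular":[0,0,0],"fingers":0},
  {"slide":[0,0,-160],"angular":[0,0,0],"fingers":0},
])

```text
clock: 59.77
tcp_pos: [0.5703, 0.0484, 0.1984]
orientation: [0.005, 0.768, 0.641, 0.006]
wrist_force: [2.0, -0.3, 0.8]
finger_gap: 0.0856
grip_force: 0.0
```

jog_arm([
  {"slide":[0,0,0],"angular":[0,0,0],"fingers":0},
  {"slide":[0,0,0],"angular":[0,0,0],"fingers":0},
  {"slide":[0,0,0],"angular":[0,0,0],"fingers":0},
  {"slide":[0,0,0],"angular":[0,0,0],"fingers":0},
])

```text
clock: 60.1
tcp_pos: [0.5648, 0.0486, 0.187]
orientation: [-0.001, 0.768, 0.641, -0.0]
wrist_force: [-0.3, 1.0, -0.5]
finger_gap: 0.0855
grip_force: 0.0
```

```bash
python3 - <<'E'
from tilefit import *
from lane import lines
np.set_printoptions(precision=4,suppress=True)
p,T,s=shot('wrist'); print(s['tcp_pos'],s['finger_gap']); laid(p,T,[-.127,-.060,.007,.077]); save(p,'w20')
for n in('block_face','block_knob'): print(n,[np.round(board_xy(onz(p,a['point'],.045 if 'knob' in n else .018,T))*1000,1) for a in tip_of(n,p)[:1]])
q=bp(BD,[0,.156]); plan([q[0],q[1],.1],down(90+np.degrees(BD[2])))
E
```

```text
[0.5648 0.0486 0.187 ] 0.0855152997329516
laid [  -1.4 -119.4] -0.8 54 [ 77 116  83]
laid [  1.4 -59.8] -0.0 69 [ 88 110 128]
laid [1.9 7.3] 0.1 67 [192 164  53]
laid [-1.5 72. ] -0.2 75 [195 197 185]
block_face [array([ -0.9, 142.1])]
block_knob [array([ -1.9, 156.4])]
slide [77.6  0.8 87.5] ang [-0.  -0.1 -0.1] dist 117 rot 0
```

View pics/w20.png

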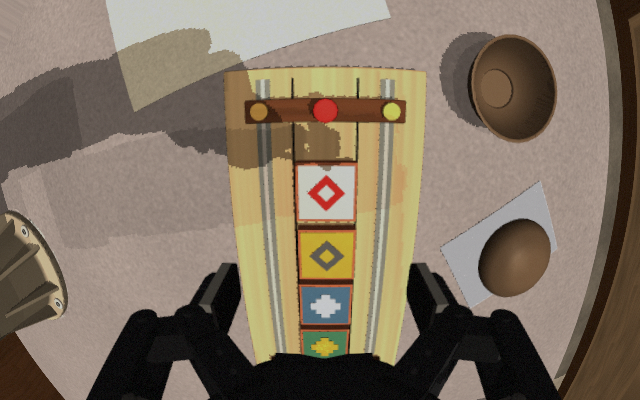

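The four tiles sit centred between the lines, white (326,193), yellow (326,256), blue (325,306) and green (325,345). The block is behind them at (325,110). I'll grip the knob and slide the block in.

jog_arm([
  {"slide":[30,1,0],"angular":[0,0,0],"fingers":0.4},
  {"slide":[60,1,20],"angular":[0,0,0],"fingers":0.4},
  {"slide":[77,1,50],"angular":[0,0,0],"fingers":0.4},
  {"slide":[77,1,85],"angular":[0,0,0],"fingers":0.4},
  {"slide":[77,1,110],"angular":[0,0,0],"fingers":0.4},
  {"slide":[77,1,110],"angular":[0,0,0],"fingers":0.4},
  {"slide":[77,1,110],"angular":[0,0,0],"fingers":0.4},
  {"slide":[77,1,110],"angular":[0,0,0],"fingers":0.4},
])

```text
clock: 60.92
tcp_pos: [0.5818, 0.1242, 0.0799]
orientation: [0.0, 0.768, 0.64, 0.002]
wrist_force: [0.8, 0.7, 0.6]
finger_gap: 0.0511
grip_force: 0.0
```

```bash
python3 - <<'E'
from tilefit import *
np.set_printoptions(precision=4,suppress=True)
p,T,s=shot('wrist'); print(s['tcp_pos'],s['finger_gap'],board_xy(s['tcp_pos'])*1000)
h=cv2.cvtColor(p['color'],cv2.COLOR_RGB2HSV); m=(cv2.inRange(h,(0,180,120),(5,255,255))|cv2.inRange(h,(174,180,120),(180,255,255)))
n,l,st,c=cv2.connectedComponentsWithStats(m)
for i in range(1,n):
    if st[i,4]>60: print(st[i],c[i],board_xy(onz(p,c[i],.056,T))*1000)
print([np.round(board_xy(onz(p,a['point'],.045,T))*1000,1) for a in tip_of('block_knob',p)[:1]])
E
```

```text
[0.5818 0.1242 0.0799] 0.051085719807369284 [  1.9082 155.6368]
[302 240  36  31 818] [319.813  255.1381] [  0.0221 155.2781]
[300 315  45  33 557] [321.9587 330.8456] [ 1.0228 97.2559]
[array([ -1.7, 153.8])]
```

jog_arm([
  {"slide":[0,-2,10],"angular":[0,0,0],"fingers":0.4},
  {"slide":[0,-2,20],"angular":[0,0,0],"fingers":0.4},
  {"slide":[0,-2,29],"angular":[0,0,0],"fingers":0.4},
  {"slide":[0,-2,29],"angular":[0,0,0],"fingers":0.4},
  {"slide":[0,-2,29],"angular":[0,0,0],"fingers":1},
  {"slide":[0,-2,29],"angular":[0,0,0],"fingers":1},
  {"slide":[0,-2,29],"angular":[0,0,0],"fingers":1},
  {"slide":[0,-2,29],"angular":[0,0,0],"fingers":1},
  {"slide":[0,-2,29],"angular":[0,0,0],"fingers":1},
], squeeze=40)

```text
clock: 61.77
tcp_pos: [0.5798, 0.1246, 0.05]
orientation: [0.001, 0.768, 0.64, 0.002]
wrist_force: [1.8, -1.1, -2.7]
finger_gap: 0.0204
grip_force: 39.2
```

jog_arm([
  {"slide":[-5,0,0],"angular":[0,0,0],"fingers":1},
  {"slide":[-10,0,0],"angular":[0,0,0],"fingers":1},
  {"slide":[-15,0,0],"angular":[0,0,0],"fingers":1},
  {"slide":[-20,0,0],"angular":[0,0,0],"fingers":1},
  {"slide":[-25,0,0],"angular":[0,0,0],"fingers":1},
  {"slide":[-30,0,0],"angular":[0,0,0],"fingers":1},
  {"slide":[-35,0,0],"angular":[0,0,0],"fingers":1},
  {"slide":[-38,0,0],"angular":[0,0,0],"fingers":1},
  {"slide":[-40,0,0],"angular":[0,0,0],"fingers":1},
  {"slide":[-40,0,0],"angular":[0,0,0],"fingers":1},
])

```text
clock: 62.6
tcp_pos: [0.5726, 0.0843, 0.05]
orientation: [0.001, 0.768, 0.64, 0.002]
wrist_force: [5.3, 0.1, -1.9]
finger_gap: 0.0205
grip_force: 39.4
```

```bash
python3 - <<'E'
from tilefit import *
np.set_printoptions(precision=4,suppress=True)
s=get_state(); Rm=rot(s['orientation']).as_matrix(); print(board_xy(s['tcp_pos'])*1000,s['tcp_pos'],s['finger_gap'],s['grip_force'],'F tool',Rm.T@s['wrist_force'])
E
```

```text
[ -0.0115 114.7706] [0.5726 0.0843 0.05  ] 0.020528496475546627 39.37484264373779 F tool [1.0771 5.2281 1.9335]
```

jog_arm([
  {"slide":[-2,0,0],"angular":[0,0,0],"fingers":1},
  {"slide":[-4,0,0],"angular":[0,0,0],"fingers":1},
  {"slide":[-6,0,0],"angular":[0,0,0],"fingers":1},
  {"slide":[-8,0,0],"angular":[0,0,0],"fingers":1},
  {"slide":[-10,0,0],"angular":[0,0,0],"fingers":1},
  {"slide":[-12,0,0],"angular":[0,0,0],"fingers":1},
  {"slide":[-14,0,0],"angular":[0,0,0],"fingers":1},
  {"slide":[-16,0,0],"angular":[0,0,0],"fingers":1},
  {"slide":[-17,0,0],"angular":[0,0,0],"fingers":1},
  {"slide":[-18,0,0],"angular":[0,0,0],"fingers":1},
])

```text
clock: 63.43
tcp_pos: [0.5696, 0.0676, 0.05]
orientation: [0.0, 0.768, 0.641, 0.002]
wrist_force: [5.5, 2.1, -2.8]
finger_gap: 0.0204
grip_force: 39.4
```

jog_arm([
  {"slide":[-0.5,0,0],"angular":[0,0,0],"fingers":1},
  {"slide":[-1,0,0],"angular":[0,0,0],"fingers":1},
  {"slide":[-1.5,0,0],"angular":[0,0,0],"fingers":1},
  {"slide":[-2,0,0],"angular":[0,0,0],"fingers":1},
  {"slide":[-2.5,0,0],"angular":[0,0,0],"fingers":1},
  {"slide":[-3,0,0],"angular":[0,0,0],"fingers":1},
  {"slide":[-3,0,0],"angular":[0,0,0],"fingers":1},
])

```text
clock: 64.02
tcp_pos: [0.569, 0.0647, 0.0501]
orientation: [0.0, 0.768, 0.641, 0.002]
wrist_force: [5.9, 2.4, -2.2]
finger_gap: 0.0204
grip_force: 39.4
```

```bash
python3 - <<'E'
from tilefit import *
np.set_printoptions(precision=4,suppress=True)
s=get_state(); Rm=rot(s['orientation']).as_matrix(); print(board_xy(s['tcp_pos'])*1000,s['tcp_pos'],s['finger_gap'],s['grip_force'],'F tool',Rm.T@s['wrist_force'])
E
```

```text
[ 0.0142 94.8195] [0.569  0.0647 0.0501] 0.02037544406049343 39.37058508396149 F tool [3.44   5.4059 2.2711]
```

jog_arm([
  {"slide":[-0.5,0,0],"angular":[0,0,0],"fingers":1},
  {"slide":[-1,0,0],"angular":[0,0,0],"fingers":1},
  {"slide":[-1.5,0,0],"angular":[0,0,0],"fingers":1},
  {"slide":[-2,0,0],"angular":[0,0,0],"fingers":1},
  {"slide":[-2,0,0],"angular":[0,0,0],"fingers":1},
])

```text
clock: 64.43
tcp_pos: [0.5687, 0.0629, 0.05]
orientation: [0.0, 0.768, 0.641, 0.002]
wrist_force: [6.2, 2.4, -2.6]
finger_gap: 0.02
grip_force: 39.4
```

jog_arm([
  {"slide":[-0.5,0,0],"angular":[0,0,0],"fingers":1},
  {"slide":[-1,0,0],"angular":[0,0,0],"fingers":1},
  {"slide":[-1.5,0,0],"angular":[0,0,0],"fingers":1},
  {"slide":[-2,0,0],"angular":[0,0,0],"fingers":1},
  {"slide":[-2,0,0],"angular":[0,0,0],"fingers":1},
])

```text
clock: 64.85
tcp_pos: [0.5684, 0.0609, 0.0501]
orientation: [0.0, 0.768, 0.641, 0.002]
wrist_force: [6.2, 2.6, -1.8]
finger_gap: 0.0199
grip_force: 39.4
```

```bash
python3 - <<'E'
from tilefit import *
np.set_printoptions(precision=4,suppress=True)
s=get_state(); Rm=rot(s['orientation']).as_matrix(); print(board_xy(s['tcp_pos'])*1000,s['finger_gap'],s['grip_force'],'F tool',Rm.T@s['wrist_force'])
E
```

```text
[ 0.0498 90.9844] 0.01991890622757713 39.366071820259094 F tool [3.6697 5.5829 1.8408]
```

jog_arm([
  {"slide":[-0.5,0,0],"angular":[0,0,0],"fingers":1},
  {"slide":[-1,0,0],"angular":[0,0,0],"fingers":1},
  {"slide":[-1.5,0,0],"angular":[0,0,0],"fingers":1},
  {"slide":[-1.5,0,0],"angular":[0,0,0],"fingers":1},
])

```text
clock: 65.18
tcp_pos: [0.5682, 0.0594, 0.0501]
orientation: [0.0, 0.768, 0.641, 0.002]
wrist_force: [6.0, 2.5, -2.4]
finger_gap: 0.0205
grip_force: 39.4
```

jog_arm([
  {"slide":[-0.5,0,0],"angular":[0,0,0],"fingers":1},
  {"slide":[-1,0,0],"angular":[0,0,0],"fingers":1},
  {"slide":[-1.5,0,0],"angular":[0,0,0],"fingers":1},
  {"slide":[-1.5,0,0],"angular":[0,0,0],"fingers":1},
])

```text
clock: 65.52
tcp_pos: [0.568, 0.0586, 0.0501]
orientation: [-0.0, 0.768, 0.641, 0.003]
wrist_force: [6.4, 4.3, -3.0]
finger_gap: 0.0202
grip_force: 39.3
```

```bash
python3 - <<'E'
from tilefit import *
np.set_printoptions(precision=4,suppress=True)
s=get_state(); Rm=rot(s['orientation']).as_matrix(); print(board_xy(s['tcp_pos'])*1000,s['finger_gap'],s['grip_force'],'F tool',Rm.T@s['wrist_force'])
E
```

```text
[ 0.053 88.66 ] 0.020207374878247735 39.344308376312256 F tool [5.3334 5.5439 3.0888]
```

jog_arm([
  {"slide":[-0.5,0,0],"angular":[0,0,0],"fingers":1},
  {"slide":[-1,0,0],"angular":[0,0,0],"fingers":1},
  {"slide":[-1.5,0,0],"angular":[0,0,0],"fingers":1},
  {"slide":[-1.5,0,0],"angular":[0,0,0],"fingers":1},
])

```text
clock: 65.85
tcp_pos: [0.568, 0.0585, 0.0501]
orientation: [-0.001, 0.767, 0.641, 0.004]
wrist_force: [6.5, 9.5, -4.0]
finger_gap: 0.0207
grip_force: 39.3
```

```bash
python3 - <<'E'
from tilefit import *
np.set_printoptions(precision=4,suppress=True)
s=get_state(); Rm=rot(s['orientation']).as_matrix(); print(board_xy(s['tcp_pos'])*1000,s['finger_gap'],s['grip_force'],'F tool',Rm.T@s['wrist_force'])
E
```

```text
[ 0.0506 88.5715] 0.02065635860867589 39.269816279411316 F tool [10.4531  4.6738  4.0754]
```

The block stopped dead at 10 N, so the row is closed. Release gently and move clear.

jog_arm([
  {"slide":[1,0,0],"angular":[0,0,0],"fingers":1},
  {"slide":[1,0,0],"angular":[0,0,0],"fingers":0.5},
  {"slide":[1,0,0],"angular":[0,0,0],"fingers":0.4},
  {"slide":[1,0,0],"angular":[0,0,0],"fingers":0.4},
  {"slide":[1,0,0],"angular":[0,0,0],"fingers":0.4},
  {"slide":[1,0,-10],"angular":[0,0,0],"fingers":0.4},
  {"slide":[1,0,-30],"angular":[0,0,0],"fingers":0.4},
  {"slide":[1,0,-65],"angular":[0,0,0],"fingers":0.4},
  {"slide":[1,0,-100],"angular":[0,0,0],"fingers":0.4},
  {"slide":[1,0,-140],"angular":[0,0,0],"fingers":0.4},
])

```text
clock: 66.68
tcp_pos: [0.5651, 0.057, 0.1907]
orientation: [-0.001, 0.768, 0.64, 0.0]
wrist_force: [0.5, 0.5, 0.9]
finger_gap: 0.0511
grip_force: 0.0
```

jog_arm([
  {"slide":[30,0,-20],"angular":[0,0,0],"fingers":0.4},
  {"slide":[60,0,-40],"angular":[0,0,0],"fingers":0.4},
  {"slide":[80,0,-60],"angular":[0,0,0],"fingers":0},
  {"slide":[80,0,-60],"angular":[0,0,0],"fingers":0},
  {"slide":[80,0,-60],"angular":[0,0,0],"fingers":0},
  {"slide":[80,0,-60],"angular":[0,0,0],"fingers":0},
  {"slide":[80,0,-60],"angular":[0,0,0],"fingers":0},
])

```text
clock: 67.27
tcp_pos: [0.5798, 0.1348, 0.2485]
orientation: [-0.0, 0.768, 0.64, -0.0]
wrist_force: [0.5, -0.6, 0.4]
finger_gap: 0.0853
grip_force: 0.0
```

```bash
python3 - <<'E'
from tilefit import *
from lane import lines
np.set_printoptions(precision=4,suppress=True)
p,T,s=shot('wrist'); print(s['tcp_pos'],deg(s)); laid(p,T,[-.130,-.070,-.010,.050])
h=cv2.cvtColor(p['color'],cv2.COLOR_RGB2HSV)
for n in('block_face','block_knob','stop_face'): print(n,[np.round(board_xy(onz(p,a['point'],.045 if 'knob' in n else .018,T))*1000,1) for a in tip_of(n,p)[:1]])
# gap check: rectified strip along the lane centre, terracotta joints
P=lines(p,T,BD)
for x0 in(-.03,.03):
    q=P[P[:,0]==x0]
    if len(q): print(x0,len(q),np.median(q[:,2]))
t=read_camera('top'); laid(t,None,[-.130,-.070,-.010,.050])
for n in('loop_tool','wood_knife','brush'): print(n,[(a['point'],round(a['p'],2)) for a in look_for(n,t)[:1]])
strip=np.array([[cv2.getRectSubPix(p['color'],(1,1),tuple(map(float,proj(p,bp(BD,[x,y],.032),T))))[0,0] for y in np.arange(-.175,.11,.0005)] for x in np.arange(-.045,.0451,.0005)])
cv2.imwrite('pics/strip.png',strip[:,:,::-1])
g=strip[70:111].mean(0).astype(int); 
for y in(-.160,-.1,-.04,.02,.08):
    i=int((y+.175)/.0005); print(y,[tuple(v) for v in g[i-8:i+9:2]])
E
```

```text
[0.5798 0.1348 0.2485] [-179.96   -0.03   79.61]
laid [   2.  -129.6] 0.9 29 [ 73 103  79]
laid [ -2.1 -70.4] -1.2 54 [141 106 119]
laid [  1.9 -11.3] 0.7 60 [184 156  51]
laid [-1.6 47.8] -0.0 60 [184 151 148]
block_face [array([ 0.8, 76.7])]
block_knob [array([-0.1, 91.2])]
stop_face []
-0.03 34 -0.0014999999999999875
0.03 46 0.0010000000000000113
laid [  -1.1 -130.2] 0.0 44 [ 96 117  61]
laid [ -0.2 -76.1] 0.1 45 [ 88 102 126]
laid [  5.1 -10.9] 0.1 45 [164 149   0]
laid [ 0.8 45.4] 0.1 48 [165 156 164]
loop_tool []
wood_knife [([481.2, 239.9], 0.68)]
brush [([479.3, 233.3], 0.59)]
-0.16 [(np.int64(11), np.int64(11), np.int64(10)), (np.int64(11), np.int64(11), np.int64(10)), (np.int64(10), np.int64(10), np.int64(9)), (np.int64(10), np.int64(10), np.int64(10)), (np.int64(10), np.int64(10), np.int64(10)), (np.int64(10), np.int64(11), np.int64(10)), (np.int64(10), np.int64(10), np.int64(9)), (np.int64(9), np.int64(9), np.int64(9)), (np.int64(9), np.int64(8), np.int64(9))]
-0.1 [(np.int64(170), np.int64(92), np.int64(58)), (np.int64(149), np.int64(81), np.int64(52)), (np.int64(132), n
[... 853 characters left out ...]
4(60)), (np.int64(181), np.int64(132), np.int64(111)), (np.int64(185), np.int64(164), np.int64(158)), (np.int64(186), np.int64(182), np.int64(181)), (np.int64(186), np.int64(188), np.int64(189)), (np.int64(186), np.int64(188), np.int64(190)), (np.int64(186), np.int64(188), np.int64(189))]
0.08 [(np.int64(181), np.int64(41), np.int64(34)), (np.int64(180), np.int64(41), np.int64(34)), (np.int64(180), np.int64(41), np.int64(34)), (np.int64(179), np.int64(42), np.int64(35)), (np.int64(177), np.int64(42), np.int64(35)), (np.int64(175), np.int64(41), np.int64(34)), (np.int64(172), np.int64(41), np.int64(34)), (np.int64(162), np.int64(37), np.int64(31)), (np.int64(150), np.int64(34), np.int64(29))]
```

```bash
python3 - <<'E'
import cv2,numpy as np
S=cv2.imread('pics/strip.png')[:,:,::-1].astype(int); xs=np.arange(-45,45.1,.5)
for c in(-118,-70,-10,50):
    i=int((c+175)/.5); g=S[:,i-25:i+26].mean(1); terra=(g[:,0]-g[:,2])
    for a,b in((-38,-22),(22,38)):
        m=(xs>=a)&(xs<=b); print(c,a,[f"{int(x)}:{int(v[0])},{int(v[1])},{int(v[2])}" for x,v in zip(xs[m][::2],g[m][::2])])
E
```

```text
-118 -38 ['-38:120,104,70', '-37:122,105,70', '-36:125,107,71', '-35:127,108,72', '-34:122,103,69', '-33:110,92,61', '-32:92,73,48', '-31:86,59,39', '-30:92,53,34', '-29:119,67,43', '-28:114,78,51', '-27:73,85,58', '-26:63,89,61', '-25:60,91,63', '-24:60,92,63', '-23:60,93,64', '-22:62,94,65']
-118 22 ['22:59,88,61', '23:58,87,59', '24:59,86,59', '25:65,85,58', '26:86,80,53', '27:107,74,48', '28:120,69,44', '29:91,50,32', '30:75,50,32', '31:81,74,49', '32:99,93,63', '33:113,107,72', '34:117,111,75', '35:116,110,74', '36:113,108,72', '37:113,107,72', '38:114,107,72']
-70 -38 ['-38:185,159,104', '-37:185,158,104', '-36:185,158,104', '-35:185,157,103', '-34:184,156,102', '-33:179,150,99', '-32:137,114,75', '-31:92,73,47', '-30:76,50,31', '-29:116,64,39', '-28:145,82,57', '-27:143,97,83', '-26:105,99,102', '-25:80,101,114', '-24:72,102,118', '-23:73,102,118', '-22:73,102,119']
-70 22 ['22:75,104,121', '23:75,104,122', '24:75,104,122', '25:76,104,121', '26:90,102,113', '27:115,99,98', '28:145,97,80', '29:162,93,63', '30:135,83,52', '31:102,89,58', '32:155,149,98', '33:184,177,117', '34:18
[... 629 characters left out ...]
 '35:186,180,118', '36:186,178,117', '37:185,176,116', '38:185,174,114']
50 -38 ['-38:185,163,108', '-37:186,164,109', '-36:186,165,109', '-35:185,164,108', '-34:185,160,106', '-33:176,149,98', '-32:147,121,79', '-31:91,72,46', '-30:39,28,17', '-29:107,60,36', '-28:161,90,56', '-27:178,115,88', '-26:183,150,141', '-25:186,182,182', '-24:186,188,190', '-23:186,188,190', '-22:186,188,189']
50 22 ['22:187,188,191', '23:186,188,191', '24:187,188,191', '25:187,188,190', '26:186,185,186', '27:184,171,167', '28:181,135,115', '29:182,110,80', '30:169,107,71', '31:157,126,81', '32:166,153,100', '33:181,172,113', '34:186,177,116', '35:186,177,116', '36:186,176,116', '37:185,175,115', '38:186,175,115']
```

```bash
python3 -c "
from workcell import *
print(hand_in())"
```

```text
the job is handed in; nothing more can be done
None
```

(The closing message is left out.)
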